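Fit the battery to the glaze sprayer and hold it ready

TASK

Take the charged battery out of its charger and slide it down onto the rail at the back of the glaze sprayer until it clicks fully home, then let go of it. Then take the sprayer by its top handle, lift it about 12 cm above its drip tray and finish while still holding it there by the handle, over the tray, steady and level, without ever tipping it. Leave the mug, bowl, jars, brush and test tile where they are.

Things in the scene. Friction and masses are not known exactly. Their poses are not given: they have to be found in the camera images.
- sprayer: Cordless glaze sprayer, 0.62 kg, loose in the drip tray: white closed tank (160 x 84 x 54 mm), orange motor housing above (130 x 72 mm, top 130 mm up), black nozzle in front, black top handle, battery rail upright on the rear face. Origin: centre of the tank's underside; x the way it sprays, y its left, z up. Height 194 mm; reaches 112 mm ahead and behind.
- grip (a point): Where to take the sprayer: inside its top handle, at the balance point with the battery on; 20 mm behind and 181 mm above the sprayer's origin. The handle runs along x, 28 mm wide (y), 26 mm high (168 to 194 mm up), 38 mm free beneath it between its posts, whose inner faces lie 8 mm behind and 70 mm ahead of this point. Close the fingers along the sprayer's y.
- seat (a point): Where the battery's origin lies once home, axes as the sprayer's: on the shoe ledge, 92.5 mm behind and 66 mm above the sprayer's origin. Lower the battery from above over the rail, axes along the sprayer's. It slides freely until the last 18 mm; there two spring catches stop it (a dropped battery stays there) and take a push of about 5 to 12 N, then snap out and hold it; it is home when it stops hard on the ledge.
- rail_top (a point): Tapered top end of the upright T-shaped steel rail, 58 mm above and 23.5 mm ahead of the seat point, centred in y. The rail is 29 mm wide and fits the battery's channel with 2 mm play each way. When the battery is home its top stands 28 mm below the handle's top, and the handle's rear end is 46 mm ahead of the battery's origin.
- battery: Black battery with orange flashes and orange top, 0.22 kg, 52 x 48 mm, 100 mm tall, standing upright in the charger. Origin: on its underside, mid main body, which reaches 19 mm each way along x and 24 mm along y. The channel for the rail is on its +x side (to 32.5 mm along +x), open at the bottom, 64 mm high. Grip it across y, near its top, over the origin.
- charger: Black fixed battery charger, 30 mm high, with a pocket 25.5 mm deep in which the battery stands upright with about 2.5 mm play all round (floor 4.5 mm up). Origin: on the bench under the battery's origin; axes as the battery's when it stands in the pocket.
- tray: Grey fixed drip tray, 280 x 150 mm, rim 18 mm high, floor 4 mm thick, in which the sprayer stands. Origin: centre of its underside; x along its length, roughly the sprayer's x.
- mug: Leave alone: bisque-pink mug, 80 mm across and 85 high, handle at +y. Origin: centre of its underside.
- bowl: Leave alone: buff bowl, 124 mm across, 60 high. Origin: centre of its underside.
- jar_blue: Leave alone: blue glaze jar, 54 mm across, 75 high. Origin: centre of its underside.
- jar_green: Leave alone: green glaze jar, 54 mm across, 75 high. Origin: centre of its underside.
- brush: Leave alone: brush lying on the bench, 190 mm long along its x. Origin: middle of its underside.
- tile: Leave alone: L-shaped glaze test tile, 45 x 50 mm, 85 high. Origin: centre of its foot's underside.

How it is judged:
By the outcome, as a careful person would: the job done as asked, in the order asked, and still so for the second after the job is handed in, while the arm keeps its last pose, push and grip.
It also fails if it takes over 58 s, if anything falls off the work surface, if the arm or the gripper's body presses on something with over 40 N, if the wrist force passes 120 N, or if a joint passes its speed limit or range.

ROBOT

A 6-joint arm with a two-finger parallel gripper is mounted at the origin on the work surface. World frame = base frame: x ahead of the robot, y to its left, z up, the work surface at z = 0. Lengths are in mm, angles in rad, forces in N, time in s.
With the tool pointing down it reaches from about 400 to 925 mm from the base axis. Payload 12.5 kg.
Tool frame: the origin (TCP) lies at the very end of the fingers, on their centre line; the grasp point (between the pads) lies 19 mm behind it (env.grip_point_offset is the distance from the TCP to the grasp point, in mm); z points along the fingers, y is the direction in which the jaws open and shut (so a half turn about z gives the same grasp; the last joint's range is limited). The gripper opens to 95 mm and grips with 3 to 60 N. Pads are 20 mm wide; open, the fingers measure 119 mm over their backs; the gripper's body (75 mm by 180 mm) begins 59 mm behind the grasp point.
Start: joints at [-1.305, 0.491, 1.559, -0, 1.092, -0.106], TCP at [227.082, -582.306, 214.661] pointing down, gripper open.
Joint ranges: [-3.1, 3.1], [-0.84, 2.19], [0.05, 2.79], [-1.13, 4.28], [0.06, 2.93], [-2.69, 2.69]. Speed limits (rad/s): [2.22, 2.22, 2.79, 3.14, 3.14, 3.14].

INTERFACE

Orientations are given as [roll, pitch, yaw] about the fixed x, y, z axes, in that order (R = Rz(yaw) Ry(pitch) Rx(roll)).
In Python, from cell import env gives the robot as it stands.
- The arm moves only by the tool drive_tool, never from a script. Its argument "commands" is a list of rows, each an object of numbers: "dx", "dy", "dz": the shift along the world's x, y, z in mm; "yaw": the turn about the world's z in degrees. In form: [{"dx": .., "dy": .., "dz": .., "yaw": ..}, ...]. A call has 1 to 5 rows; each row shifts and turns the commanded pose from where the row before left it; what a row does not reach is not made up. A row lasts 1/12 s, in which the tool goes at most 41.7 mm and 7.16 degrees, less where a joint would pass 70% of its speed; a pose out of reach is approached as far as the arm can. A call with a gripper value outside its range is refused whole. "grip" is the opening, from 0 (shut) to 1 (fully open), set as the call begins (left out, the last holds). The fingers move at their own pace and stop on an object; the grip force is fixed at half the most. Time passes only in rows, so rows that do not move let the fingers close. It gives the time, the measured TCP pose, the force and the opening at its end, in the units of the state.
- env.state(): the state, without advancing time (a new reading comes with each control period).
- env.read_camera(name): name is "scene" or "top" or "wrist"; returns the picture (400x640x3 uint8, red, green, blue); there is no depth.
- env.calibration(name): a dict with "intrinsics" (3x3 intrinsics, pixels), "rvec" (rotation vector, rad) and "tvec" (3), from world to camera coordinates, as OpenCV has them. Camera axes: x right, y down, z forward; pixel columns grow to the right and rows downward; lengths in mm; the calibration is good to about 2 mm. A picture is of the moment at which its call begins: read the wrist's pose just before it. calibration takes no time and is no camera call; for the wrist camera it gives the pose at the moment of the call.
- env.job_done(): hands the job in, once; it reports no verdict.
Trained networks look in the newest picture that a camera, given by its name, has taken for a name from the list of things; names that differ only in an ending like _2 or _b are one class to them, and where a whole thing is asked for, a point or a joint stands for the part that bears it (a point fixed in the world has none). Each returns a list of dicts, best first, with "conf" (0 to 1); they miss things now and then, are a little off and sometimes report something else, mostly with a low value. They report only what shows in the picture. A call takes as long as a camera call.
- env.trace(query, camera): "pixels" (400x640 bool, what is visible of it) and "pixel" ([column, row] in pixels, amid what is visible of it).
- env.place_of(query, camera): "pixel" ([column, row] in pixels: a listed point, or the origin of a listed thing).
The state is a dict: "t": time; "joints": joint angles; "qvel": joint speeds; "tau": joint torques, N m; "eef_pos": TCP position; "tcp_rot": TCP orientation; "ft_force": force on the tool from outside, world axes, zero at the start; "moment": the same for the moment, N m; "opening": opening from 0.0 (shut) to 1.0 (fully open).
Only numpy, scipy, OpenCV 4.12 (cv2) and the standard library are available. Lean on these libraries where they do the work, as an engineer would, in place of code of your own. Each camera call takes 0.05 s, during which the arm holds its last target.

## Working session

There is one attempt and no reset: what is moved stays moved. The work goes in short steps, Python scripts to look and compute and a tool call to move; the robot and the scene stay as the last step left them, time stands still between calls to the robot, and variables do not carry over. Pictures are saved under pics/ and viewed, and the job is handed in when it is done.

Besides the shell and the picture viewer there is one more tool, called after "Emit:" as name([rows], argument=value, ...), one row to a line, values as JSON. drive_tool: Moves the arm, as the interface text tells. Its arguments: {"type":"object","properties":{"commands":{"type":"array"},"grip":{"type":"number"}},"required":["commands"]}

```bash
mkdir -p pics; ls; python3 - <<'E'
from cell import env
import cv2
print(env.state())
for n in ("scene","top","wrist"):
    im=env.read_camera(n); cv2.imwrite(f"pics/{n}0.png",im[:,:,::-1])
    c=env.calibration(n); print(n,c)
E
```

```text
pics
{'t': 0.0, 'joints': array([-1.30461064e+00,  4.91544846e-01,  1.55947153e+00,  1.85340253e-06,
        1.09167150e+00, -1.05593464e-01]), 'qvel': array([-0.00047627, -0.00030411, -0.00186006,  0.00039545, -0.00144341,
        0.00095471]), 'tau': array([ 1.33578571e-03, -6.12643576e+01, -2.58190495e+01,  6.93112356e-02,
        4.81865939e-02, -1.56927713e-04]), 'eef_pos': array([ 227.00592347, -582.0515181 ,  214.06328126]), 'tcp_rot': array([-3.14050371e+00, -1.17067937e-04,  3.71778229e-01]), 'ft_force': array([ 0.64052778, -1.08131212,  0.03332449]), 'moment': array([-4.62174532e-02,  8.28275657e-05, -1.21508451e-02]), 'opening': 1.003448303383519}
scene {'intrinsics': array([[492.14223418,   0.        , 320.43325539],
       [  0.        , 492.14223418, 194.35535834],
       [  0.        ,   0.        ,   1.        ]]), 'rvec': array([ 2.33951019,  0.68914967, -0.23890766]), 'tvec': array([-426.07891569, -147.3482554 , 1674.03765201])}
top {'intrinsics': array([[483.58895207,   0.        , 324.8667259 ],
       [  0.        , 483.58895207, 194.7409953 ],
       [  0.        ,   0.        ,   1.        ]]), 'rvec': array([ 2.19273843, -2.12951499,  0.12157495]), 'tvec': array([ -47.88746424,  530.85573169, 1423.56238176])}
wrist {'intrinsics': array([[308.36775931,   0.        , 321.94078506],
       [  0.        , 308.36775931, 197.76213556],
       [  0.        ,   0.        ,   1.        ]]), 'rvec': array([-2.41299948,  1.65029982,  0.21552438]), 'tvec': array([-623.81304271,  -28.94698757,  391.59172575])}
```

View pics/scene0.png

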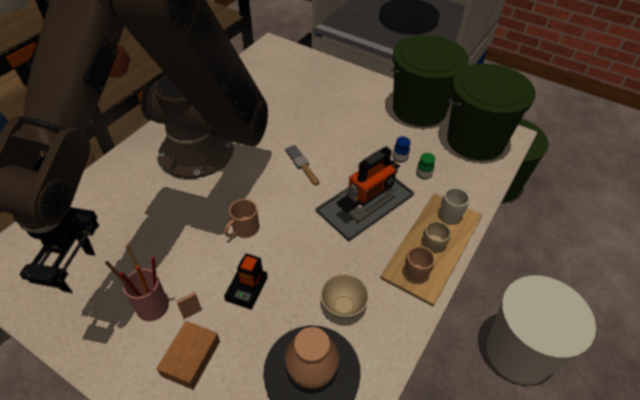

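View pics/top0.png

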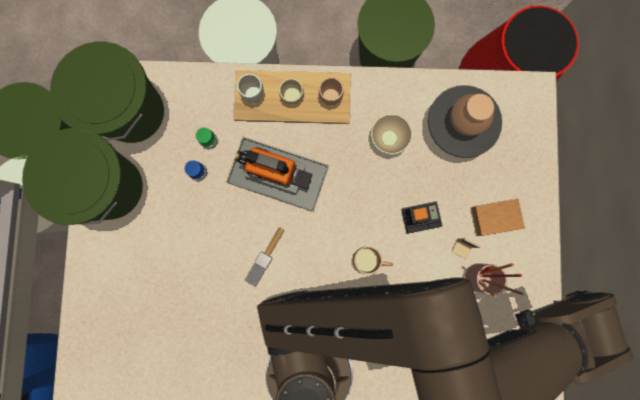

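View pics/wrist0.png

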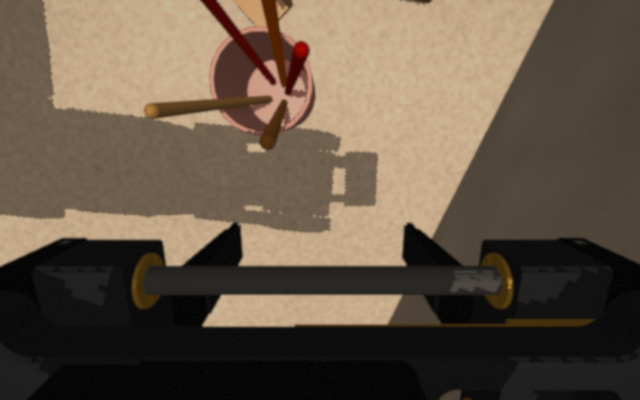

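```bash
cat > h.py <<'E'
from cell import env
import cv2, numpy as np
def ray(n,px):
    c=env.calibration(n); R=cv2.Rodrigues(c["rvec"])[0]; 
    C=-R.T@c["tvec"]; p=cv2.undistortPoints(np.array([[px]],float),c["intrinsics"],None)[0,0]
    d=R.T@np.array([p[0],p[1],1]); return C,d/np.linalg.norm(d)
def atz(n,px,z):
    C,d=ray(n,px); return C+d*(z-C[2])/d[2]
def proj(n,P):
    c=env.calibration(n); return cv2.projectPoints(np.array(P,float).reshape(-1,3),c["rvec"],c["tvec"],c["intrinsics"],None)[0].reshape(-1,2)
def tri(obs):
    A=np.zeros((3,3));b=np.zeros(3)
    for n,px in obs:
        C,d=ray(n,px);M=np.eye(3)-np.outer(d,d);A+=M;b+=M@C
    X=np.linalg.solve(A,b); return X,[np.round(proj(n,X)[0]-px,1) for n,px in obs]
E
python3 - <<'E'
from h import *
for q in ("battery","charger","sprayer","grip","seat","rail_top","tray","mug","bowl","jar_blue","jar_green","brush","tile"):
    for n in ("top","scene"):
        print(q,n,[(np.round(r["pixel"],1),round(r["conf"],2)) for r in env.place_of(q,n)[:3]])
E
```

```text
battery top [(array([415.2, 215.6]), 0.91)]
battery scene [(array([250.7, 286.9]), 0.59), (array([190.9, 310.5]), 0.46)]
charger top [(array([417.1, 213.2]), 0.76)]
charger scene [(array([250.1, 286.8]), 0.61)]
sprayer top [(array([277.1, 171.3]), 0.75)]
sprayer scene [(array([366.1, 204.1]), 0.75), (array([423. , 175.1]), 0.51)]
grip top [(array([277.9, 162. ]), 0.73)]
grip scene [(array([364.3, 163.7]), 0.85)]
seat top [(array([302.6, 179.5]), 0.94), (array([264.9, 257.5]), 0.53)]
seat scene [(array([343.5, 202.4]), 0.8), (array([352.9, 185.5]), 0.36)]
rail_top top [(array([295.1, 171. ]), 0.82)]
rail_top scene [(array([351.1, 184.1]), 0.83), (array([367.1, 163.2]), 0.24)]
tray top [(array([275.6, 175. ]), 0.75), (array([276.3, 162.1]), 0.38), (array([276.7, 172.9]), 0.23)]
tray scene [(array([364.3, 206.7]), 0.73)]
mug top [(array([362. , 263.1]), 0.94)]
mug scene [(array([246.6, 223.9]), 0.56)]
bowl top [(array([386.8, 140.2]), 0.74)]
bowl scene [(array([344. , 303.5]), 0.82), (array([397.6, 157.6]), 0.26)]
jar_blue top [(array([198.6, 171.5]), 0.58), (array([362.4, 262.8]), 0.58)]
jar_blue scene [(array([400.1, 157.2]), 0.75)]
jar_green top [(array([210.4, 143.2]), 0.79)]
jar_green scene [(array([422. , 172.8]), 0.85)]
brush top [(array([268. , 257.6]), 0.74), (array([305. , 180.4]), 0.5)]
brush scene [(array([302. , 164.1]), 0.75), (array([190.9, 306.2]), 0.48)]
tile top [(array([462.6, 248.7]), 0.59)]
tile scene [(array([191.2, 307.9]), 0.8), (array([353. , 184.9]), 0.22)]
```

```bash
python3 - <<'E'
from h import *
im=cv2.imread("pics/top0.png"); a=cv2.resize(im[180:260,370:490],None,fx=5,fy=5,interpolation=cv2.INTER_CUBIC);cv2.imwrite("pics/zb.png",a)
a=cv2.resize(im[130:220,220:340],None,fx=6,fy=6,interpolation=cv2.INTER_CUBIC);cv2.imwrite("pics/zs.png",a)
im=cv2.imread("pics/scene0.png"); a=cv2.resize(im[240:320,210:290],None,fx=6,fy=6,interpolation=cv2.INTER_CUBIC)
b=cv2.resize(im[140:240,310:420],None,fx=5,fy=5,interpolation=cv2.INTER_CUBIC);cv2.imwrite("pics/zsc.png",np.hstack([a[:480],b[:480]])[:, :800])
cv2.imwrite("pics/zss.png",b)
print("grip",tri([("top",(277.9,162)),("scene",(364.3,163.7))]))
print("rail",tri([("top",(295.1,171)),("scene",(351.1,184.1))]))
print("seat",tri([("top",(302.6,179.5)),("scene",(343.5,202.4))]))
print("spr",tri([("top",(277.1,171.3)),("scene",(366.1,204.1))]))
print("tray",tri([("top",(275.6,175)),("scene",(364.3,206.7))]))
print("bat",tri([("top",(415.2,215.6)),("scene",(250.7,286.9))]))
print("chg",tri([("top",(417.1,213.2)),("scene",(250.1,286.8))]))
for q,p in (("mug",(362,263)),("bowl",(387,140)),("tile",(462,248))): print(q,atz("top",p,0))
print(atz("top",(415.2,215.6),4.5), atz("scene",(250.7,286.9),4.5))
E
```

```text
grip (array([594.2414887 ,  92.93383401, 192.2074589 ]), [array([1.1, 1.5]), array([ 1.8, -0.3])])
rail (array([580.16924117,  49.59204576, 138.52782034]), [array([1. , 1.4]), array([ 1.6, -0.3])])
seat (array([568.18379353,  32.17405272,  67.02678302]), [array([0.7, 1. ]), array([ 1.2, -0.2])])
spr (array([602.64156818, 116.26363936,  -2.49854695]), [array([0.4, 0.6]), array([ 0.7, -0.1])])
tray (array([594.74632428, 123.09734757, -27.32386477]), [array([0.4, 0.6]), array([ 0.7, -0.1])])
bat (array([ 479.59814045, -311.57790647,   -7.00330806]), [array([0.1, 0.1]), array([ 0.2, -0. ])])
chg (array([ 484.82375504, -316.20932217,    5.2881551 ]), [array([0.5, 0.6]), array([ 0.9, -0.1])])
mug [ 331.33612426 -150.42468014    0.        ]
bowl [ 712.49224291 -220.37792049    0.        ]
tile [ 385.2429753 -452.475775     0.       ]
[ 479.13768271 -309.08198078    4.5       ] [ 484.20103389 -316.70873415    4.5       ]
```

View pics/zb.png

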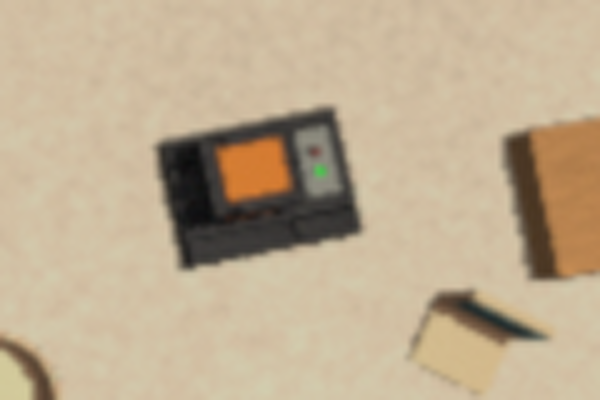

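View pics/zs.png

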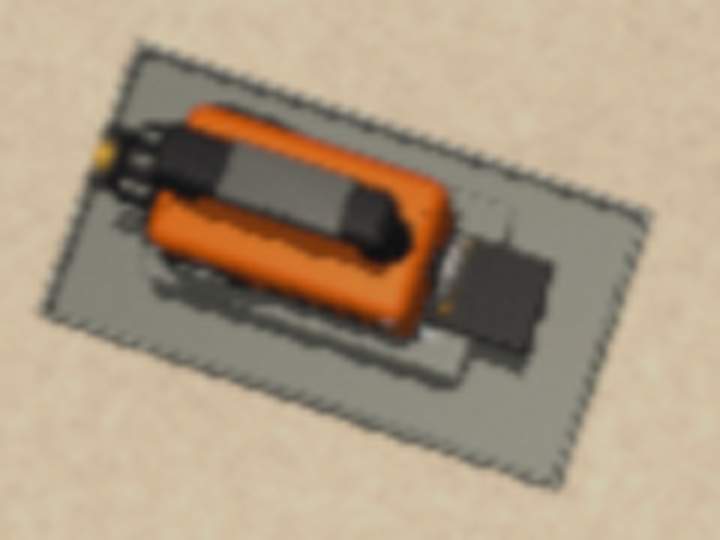

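View pics/zsc.png

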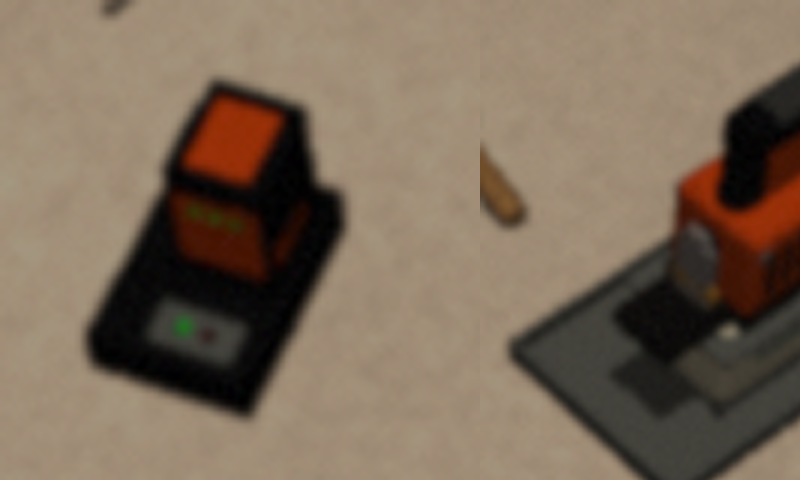

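```bash
python3 - <<'E'
from h import *
st=env.state(); print(st["t"])
c=env.calibration("wrist"); R=cv2.Rodrigues(c["rvec"])[0]; print("cam",-R.T@c["tvec"],"fwd",R[2],"right",R[0], "tcp",st["eef_pos"])
def z2p(o,s,p): return np.array(o)+np.array(p)/s-0.4
# charger edges in top (30mm high)
def ang(n,p1,p2,z):
    a=atz(n,p1,z);b=atz(n,p2,z); d=b-a; return np.round(a[:2]),np.round(b[:2]),np.degrees(np.arctan2(d[1],d[0])),np.linalg.norm(d)
Z=lambda p:(370+p[0]/5-.4,180+p[1]/5-.4)
print("chg back edge",ang("top",Z((333,108)),Z((160,145)),30))
print("chg side",ang("top",Z((160,145)),Z((183,265)),30))
S=lambda p:(220+p[0]/6-.4,130+p[1]/6-.4)
print("tray",ang("top",S((648,213)),S((143,42)),18),ang("top",S((560,485)),S((45,313)),18))
print("handle",ang("top",S((350,207)),S((222,165)),194))
for q in ("battery","charger","sprayer","tray"):
    r=env.trace(q,"top")[0]; m=r["pixels"]; ys,xs=np.nonzero(m)
    P=np.array([atz("top",(x,y),{"battery":104.5,"charger":30,"sprayer":120,"tray":18}[q])[:2] for x,y in zip(xs,ys)],np.float32)
    print(q,r["conf"],m.sum(),cv2.minAreaRect(P))
# orange tops
im=cv2.imread("pics/top0.png")[:,:,::-1].astype(int)
o=(im[:,:,0]>150)&(im[:,:,0]>im[:,:,1]*1.5)&(im[:,:,2]<90)
for (x0,x1,y0,y1,z) in ((400,440,195,235,104.5),(235,305,140,195,130)):
    ys,xs=np.nonzero(o[y0:y1,x0:x1]); P=np.array([atz("top",(x+x0,y+y0),z)[:2] for x,y in zip(xs,ys)],np.float32)
    print("orange",len(xs),cv2.minAreaRect(P),P.mean(0))
E
```

```text
1.45
cam [ 292.8702919  -556.38224478  385.20036304] fwd [-0.23700821 -0.09080616 -0.96725454] right [ 0.36236905 -0.9320338  -0.00129235] tcp [ 227.08662217 -582.28452497  214.64932191]
chg back edge (array([ 522., -367.]), array([ 497., -263.]), np.float64(103.74141350956509), np.float64(106.64139235088018))
chg side (array([ 497., -263.]), array([ 426., -278.]), np.float64(-168.51398863929128), np.float64(72.83210152233626))
tray (array([625., -38.]), array([706., 223.]), np.float64(72.72317352595796), np.float64(273.6258691825363)) (array([485.,   2.]), array([564., 266.]), np.float64(73.17459323878245), np.float64(275.62910401789117))
handle (array([592.,  95.]), array([610., 154.]), np.float64(73.33375283590198), np.float64(60.69739277633587))
battery 0.71 404 ((475.6290588378906, -296.6537780761719), (52.22285079956055, 67.56021881103516), 11.914337158203125)
charger 0.75 561 ((473.9625549316406, -322.107666015625), (77.83567810058594, 111.07828521728516), 12.985196113586426)
sprayer 0.63 2229 ((579.606201171875, 105.75982666015625), (261.450927734375, 140.72825622558594), 72.99430847167969)
tray 0.93 2466 ((595.732177734375, 116.58786010742188), (282.9892272949219, 155.1878204345703), 72.99149322509766)
orange 130 ((478.30517578125, -305.0659484863281), (28.89617347717285, 35.90303421020508), 12.947604179382324) [ 478.2502  -304.95898]Traceback (most recent call last):
  File "<stdin>", line 22, in <module>
  File "h.py", line 8, in atz
    C,d=ray(n,px); return C+d*(z-C[2])/d[2]
        ~~~^^^^^^
  File "h.py", line 4, in ray
    c=env.calibration(n); R=cv2.Rodrigues(c["rvec"])[0];
ValueError: time passes only in moves, steps and waits
```

Emit:
drive_tool([
  {"dx": 21, "dy": 23, "dz": 3, "yaw": 6.8},
  {"dx": 21, "dy": 23, "dz": 3, "yaw": 6.8},
  {"dx": 21, "dy": 23, "dz": 3, "yaw": 6.8},
  {"dx": 21, "dy": 23, "dz": 3, "yaw": 6.8},
  {"dx": 21, "dy": 23, "dz": 3, "yaw": 6.8},
])

```text
t: 2.07
eef_pos: [332.8, -466.2, 229.8]
tcp_rot: [3.141, 0.0, 0.971]
ft_force: [0.2, -0.8, 0.6]
opening: 1.002
```

Emit:
drive_tool([
  {"dx": 21, "dy": 23, "yaw": 6.8},
  {"dx": 21, "dy": 23, "yaw": 6.8},
  {"dx": 21, "dy": 23, "yaw": 6.8},
  {"dx": 21, "dy": 23, "yaw": 6.8},
  {"dx": 21, "dy": 23, "yaw": 6.8},
])

```text
invalid input
```

Emit:
drive_tool([
  {"dx": 21, "dy": 22, "yaw": 6.6},
  {"dx": 20, "dy": 22, "yaw": 6.6},
  {},
])

```text
invalid input
```

```bash
cat > h.py <<'E'
from cell import env
import cv2, numpy as np
K={}
def cal(n):
    if n not in K: K[n]=env.calibration(n)
    return K[n]
def ray(n,px):
    c=cal(n); R=cv2.Rodrigues(c["rvec"])[0]; 
    C=-R.T@c["tvec"]; p=cv2.undistortPoints(np.array([[px]],float),c["intrinsics"],None)[0,0]
    d=R.T@np.array([p[0],p[1],1]); return C,d/np.linalg.norm(d)
def atz(n,px,z):
    C,d=ray(n,px); return C+d*(z-C[2])/d[2]
def proj(n,P):
    c=cal(n); return cv2.projectPoints(np.array(P,float).reshape(-1,3),c["rvec"],c["tvec"],c["intrinsics"],None)[0].reshape(-1,2)
def tri(obs):
    A=np.zeros((3,3));b=np.zeros(3)
    for n,px in obs:
        C,d=ray(n,px);M=np.eye(3)-np.outer(d,d);A+=M;b+=M@C
    X=np.linalg.solve(A,b); return X,[np.round(proj(n,X)[0]-px,1) for n,px in obs]
E
python3 - <<'E'
from h import *
im=env.read_camera("wrist"); cal("wrist"); cv2.imwrite("pics/w1.png",im[:,:,::-1])
st=env.state(); print(st["t"],st["eef_pos"],np.degrees(st["tcp_rot"]),st["joints"],st["ft_force"])
for q in ("battery","charger"):
    r=env.place_of(q,"wrist"); print(q,[(np.round(x["pixel"],1),round(x["conf"],2)) for x in r[:2]])
    if r: print(atz("wrist",r[0]["pixel"],4.5 if q=="battery" else 0))
E
```

```text
2.1167 [ 335.67183305 -462.79472327  230.56279464] [ 1.79963289e+02 -6.83028461e-02  5.62482406e+01] [-1.05945425e+00  3.98904179e-01  1.67228165e+00  1.54213131e-03
  1.07037646e+00 -4.71114422e-01] [ 3.05503986  2.56103155 -0.39139955]
battery []
charger []
```

View pics/w1.png

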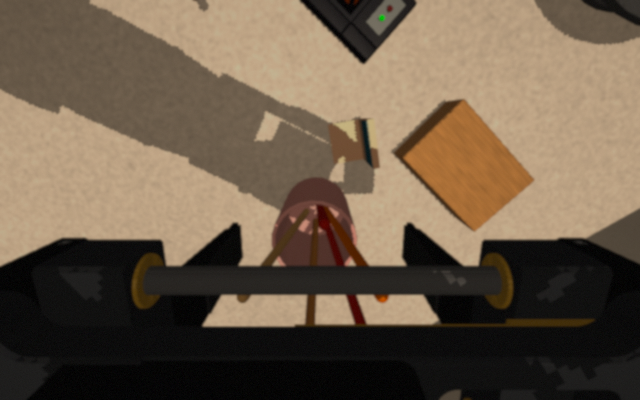

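Emit:
drive_tool([
  {"dx": 21, "dy": 23, "dz": 0, "yaw": 6.8},
  {"dx": 21, "dy": 23, "dz": 0, "yaw": 6.8},
  {"dx": 21, "dy": 23, "dz": 0, "yaw": 6.8},
  {"dx": 21, "dy": 23, "dz": 0, "yaw": 6.8},
  {"dx": 21, "dy": 23, "dz": 0, "yaw": 6.8},
])

```text
t: 2.63
eef_pos: [437.4, -352.2, 229.5]
tcp_rot: [3.142, 0.0, 1.562]
ft_force: [1.1, 0.1, 0.0]
opening: 1.0
```

Emit:
drive_tool([
  {"dx": 21, "dy": 22, "dz": 0, "yaw": 6.6},
  {"dx": 20, "dy": 22, "dz": 0, "yaw": 6.6},
  {"dx": 0, "dy": 0, "dz": 0, "yaw": 0},
])

```text
t: 2.88
eef_pos: [480.2, -306.2, 229.5]
tcp_rot: [3.141, -0.0, 1.796]
ft_force: [0.4, 0.2, -0.6]
opening: 1.0
```

```bash
python3 - <<'E'
from h import *
im=env.read_camera("wrist"); cal("wrist"); cv2.imwrite("pics/w2.png",im[:,:,::-1])
st=env.state(); print(st["t"],st["eef_pos"],np.degrees(st["tcp_rot"]),st["joints"],st["ft_force"])
for q in ("battery","charger"):
    r=env.place_of(q,"wrist"); print(q,[(np.round(x["pixel"],1),round(x["conf"],2)) for x in r[:2]])
    if r: print(atz("wrist",r[0]["pixel"],4.5 if q=="battery" else 0))
E
```

```text
2.9333 [ 479.04630739 -307.54820136  229.4312337 ] [ 1.79998475e+02 -2.77521985e-03  1.02609479e+02] [-6.86777764e-01  3.96594804e-01  1.67947149e+00  5.80675071e-05
  1.06554810e+00 -9.06882789e-01] [-0.59480614 -0.8065937   0.04608738]
battery [(array([317.4, 179.5]), 0.59)]
[ 473.97775764 -315.87304004    4.5       ]
charger []
```

View pics/w2.png

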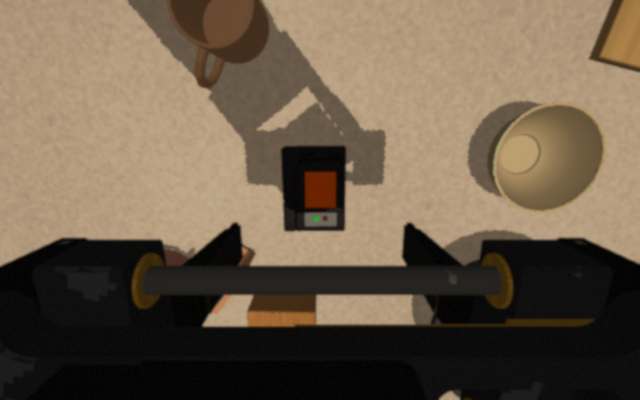

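```bash
python3 - <<'E'
from h import *
im=cv2.imread("pics/w2.png"); a=np.clip(cv2.resize(im[130:250,250:390],None,fx=5,fy=5,interpolation=cv2.INTER_CUBIC).astype(float)*1.8,0,255);cv2.imwrite("pics/zw2.png",a)
for n in ("top","scene","wrist"):
    c=cal(n);R=cv2.Rodrigues(c["rvec"])[0]; print(n,-R.T@c["tvec"],R[2])
E
```

```text
top [ 365.86205865  -37.96616772 1474.90148688] [ 0.11428276  0.00386931 -0.99344073]
scene [ 996.03832469 -801.18448166 1171.18226301] [-0.34402084  0.55989509 -0.75376863]
wrist [ 462.65850848 -239.75919988  399.99655383] [ 0.05134834 -0.24570921 -0.96798261][ WARN:0@0.031] global loadsave.cpp:1063 imwrite_ Unsupported depth image for selected encoder is fallbacked to CV_8U.
```

View pics/zw2.png

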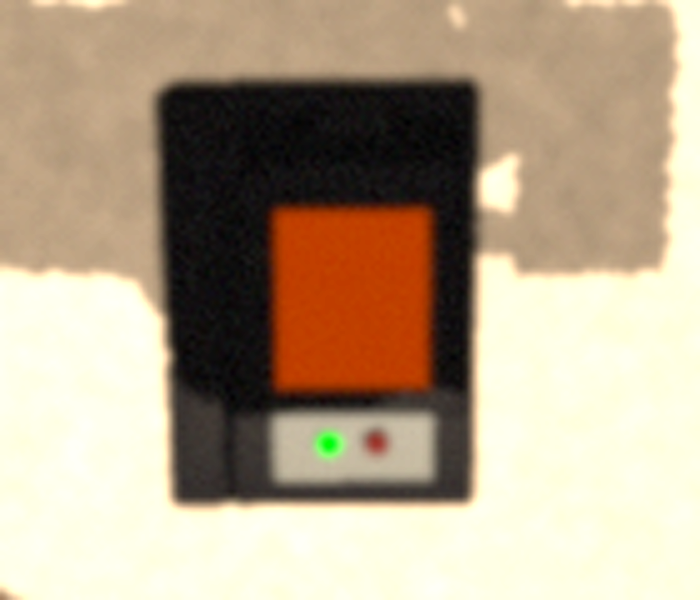

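```bash
python3 - <<'E'
from h import *
Z=lambda p:(250+p[0]/5-.4,130+p[1]/5-.4)
a=np.radians(102.7); ux=np.array([np.cos(a),np.sin(a)]); uy=np.array([-np.sin(a),np.cos(a)])
tcp=np.array([480,-306.5])
def rel(P): d=P[:2]-tcp; return np.round([d@ux,d@uy],1)
for nm,p,z in (("oTL",(272,207),104.5),("oTR",(432,207),104.5),("oBL",(274,390),104.5),("oBR",(430,390),104.5),
  ("cTL",(160,85),30),("cTR",(476,85),30),("cBL",(232,498),30),("cBR",(470,498),30),("cBLL",(175,500),0),("cTLL",(160,85),0),("panT",(352,412),30),("panB",(352,484),30)):
    P=atz("wrist",Z(p),z); print(nm,np.round(P,1),rel(P))
print(env.state()["tcp_rot"],env.state()["eef_pos"])
E
```

```text
oTL [ 455.7 -292.3  104.5] [19.2 20.6]
oTR [ 485.9 -285.7  104.5] [ 19.  -10.3]
oBL [ 463.4 -328.4  104.5] [-17.7  21. ]
oBR [ 493.8 -321.8  104.5] [-17.9 -10.1]
cTL [ 422.  -282.5   30. ] [36.1 51.3]
cTR [ 495.4 -266.5   30. ] [ 35.6 -23.8]
cBL [ 458.8 -381.1   30. ] [-68.2  37.1]
cBR [ 518.  -368.2   30. ] [-68.5 -23.5]
cBLL [ 443.3 -396.5    0. ] [-79.8  55.6]
cTLL [ 418.7 -286.     0. ] [33.5 55.2]
panT [ 483.8 -352.2   30. ] [-45.5   6.3]
panB [ 487.9 -370.9   30. ] [-64.6   6.5]
[-3.14133742e+00  6.15821177e-05  1.78667390e+00] [ 477.80041341 -309.02112363  229.44886251]
```

```bash
python3 - <<'E'
from h import *
im=cv2.imread("pics/scene0.png"); a=np.clip(cv2.resize(im[250:310,220:275],None,fx=10,fy=10,interpolation=cv2.INTER_CUBIC).astype(float)*2.5,0,255);cv2.imwrite("pics/zsb.png",a.astype(np.uint8))
im=cv2.imread("pics/top0.png"); b=np.clip(cv2.resize(im[195:240,395:450],None,fx=10,fy=10,interpolation=cv2.INTER_CUBIC).astype(float)*2,0,255);cv2.imwrite("pics/ztb.png",b.astype(np.uint8))
E
```

```text
(no output)
```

View pics/zsb.png

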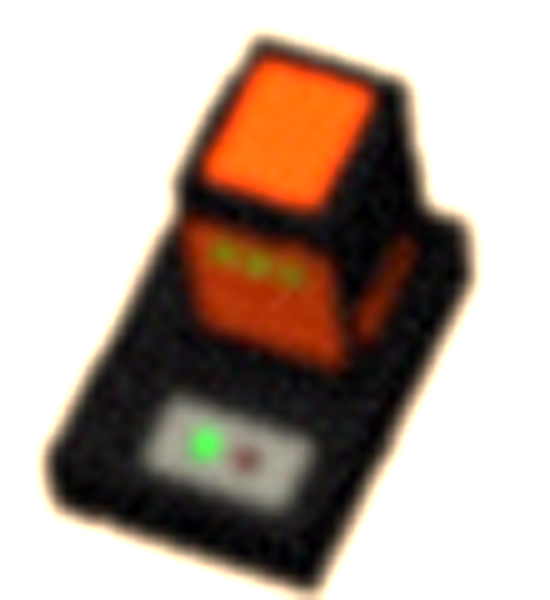

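View pics/ztb.png

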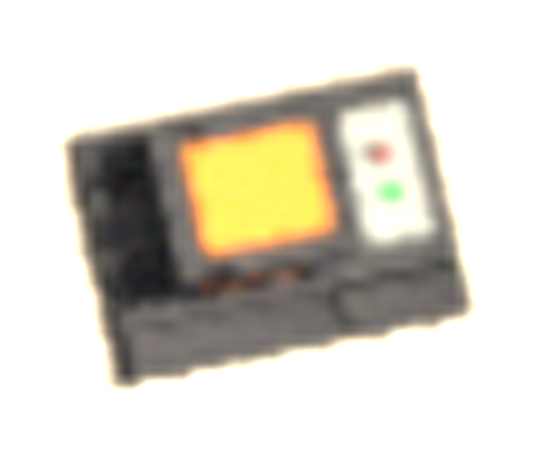

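```bash
python3 - <<'E'
from h import *
a=np.radians(102.5); ux=np.array([np.cos(a),np.sin(a)]); uy=np.array([-np.sin(a),np.cos(a)])
tcp=np.array([478.1,-308.3])
def rel(P): d=P[:2]-tcp; return np.round([d@ux,d@uy],1)
Z=lambda p:(220+p[0]/10-.45,250+p[1]/10-.45)
for nm,p in (("rearL",(183,197)),("frontL",(253,40)),("frontR",(402,80)),("rearR",(328,228)),("orearL",(203,168)),("ofrontL",(265,57)),("ofrontR",(377,95)),("orearR",(317,212))):
    P=atz("scene",Z(p),104.5); print(nm,np.round(P,1),rel(P))
Z=lambda p:(395+p[0]/10-.45,195+p[1]/10-.45)
print("top cam")
for nm,p in (("frontL",(195,295)),("frontR",(150,135)),("rearR",(330,110)),("rearL",(350,260)),("of",(182,145)),("of",(205,255)),("or",(318,122)),("or",(336,233))):
    P=atz("top",Z(p),104.5); print(nm,np.round(P,1),rel(P))
for nm,p in (("c+x",(72,142)),("c-x",(412,72)),("c-x+y",(465,310)),("c+x+y",(122,380))):
    for z in (30,0): P=atz("top",Z(p),z); print(nm,z,np.round(P,1),rel(P))
E
```

```text
rearL [ 469.5 -335.5  104.5] [-24.7  14.3]
frontL [ 454.6 -288.3  104.5] [24.6 18.6]
frontR [ 494.5 -277.1  104.5] [ 26.9 -22.7]
rearR [ 505.8 -322.8  104.5] [-20.2 -23.9]
orearL [ 468.3 -326.   104.5] [-15.2  13.4]
ofrontL [ 460.5 -290.8  104.5] [20.9 13.4]
ofrontR [ 491.9 -284.3  104.5] [ 20.4 -18.7]
orearR [ 500.6 -320.6  104.5] [-16.9 -19.3]
top cam
frontL [ 447.4 -287.6  104.5] [26.9 25.5]
frontR [ 492.5 -274.4  104.5] [ 30.  -21.4]
rearR [ 501.1 -325.5  104.5] [-21.8 -18.7]
rearL [ 458.6 -331.4  104.5] [-18.3  24.1]
of [ 489.9 -283.5  104.5] [ 21.6 -16.9]
of [ 458.8 -290.3  104.5] [21.7 15. ]
or [ 497.6 -322.1  104.5] [-17.7 -16. ]
or [ 466.1 -327.4  104.5] [-16.1  15.8]
c+x 30 [ 496.6 -263.9   30. ] [ 39.3 -27.6]
c+x 0 [ 499.3 -268.6    0. ] [ 34.2 -29.3]
c-x 30 [ 520.6 -365.7   30. ] [-65.3 -29.1]
c-x 0 [ 523.8 -372.5    0. ] [-72.6 -30.8]
c-x+y 30 [ 449.7 -381.7   30. ] [-65.6  43.7]
c-x+y 0 [ 451.4 -388.9    0. ] [-72.9  43.5]
c+x+y 30 [ 425.8 -279.6   30. ] [39.3 44.8]
c+x+y 0 [ 427.1 -284.6    0. ] [34.2 44.7]
```

Emit:
drive_tool([
  {"dx": -0.5, "dy": -4.8, "dz": -30, "yaw": 0},
  {"dx": 0, "dy": 0, "dz": -35, "yaw": 0},
  {"dx": 0, "dy": 0, "dz": -35, "yaw": 0},
  {"dx": 0, "dy": 0, "dz": -35, "yaw": 0},
  {"dx": 0, "dy": 0, "dz": -26, "yaw": 0},
])

```text
t: 3.45
eef_pos: [475.9, -314.2, 66.2]
tcp_rot: [-3.141, -0.001, 1.785]
ft_force: [0.3, 0.3, -0.6]
opening: 1.001
```

Emit:
drive_tool([
  {"dx": 0, "dy": 0, "dz": 0, "yaw": 0},
  {"dx": 0, "dy": 0, "dz": 0, "yaw": 0},
])

```text
t: 3.62
eef_pos: [476.6, -314.1, 68.2]
tcp_rot: [-3.14, -0.002, 1.786]
ft_force: [0.2, -0.3, 0.6]
opening: 1.001
```

Emit:
drive_tool([
  {"dx": 0, "dy": 0, "dz": 0, "yaw": 0},
  {"dx": 0, "dy": 0, "dz": 0, "yaw": 0},
  {"dx": 0, "dy": 0, "dz": 0, "yaw": 0},
  {"dx": 0, "dy": 0, "dz": 0, "yaw": 0},
  {"dx": 0, "dy": 0, "dz": 0, "yaw": 0},
], grip=0)

```text
t: 4.03
eef_pos: [477.9, -313.3, 69.6]
tcp_rot: [3.141, 0.001, 1.789]
ft_force: [0.7, 0.5, -0.2]
opening: 0.707
```

```bash
python3 - <<'E'
from h import *
im=env.read_camera("wrist"); cv2.imwrite("pics/w3.png",im[:,:,::-1])
st=env.state(); print(st)
E
```

```text
{'t': 4.0833, 'joints': array([-6.95902914e-01,  6.00697832e-01,  1.83006897e+00,  4.81885591e-05,
        7.09734079e-01, -9.14214852e-01]), 'qvel': array([ 0.00151773,  0.00633841,  0.00353618, -0.00024794, -0.00303056,
       -0.00052586]), 'tau': array([-6.61739032e-02, -6.02350760e+01, -1.76592815e+01,  1.30891119e-02,
        9.00208158e-02,  1.52402907e-03]), 'eef_pos': array([ 477.76840817, -313.20699872,   69.32337441]), 'tcp_rot': array([3.14090132e+00, 8.45586042e-04, 1.78907144e+00]), 'ft_force': array([ 0.22084626, -0.26989109, -0.8143562 ]), 'moment': array([-0.01025095, -0.10725457, -0.05547605]), 'opening': 0.6665147222455495}
```

View pics/w3.png

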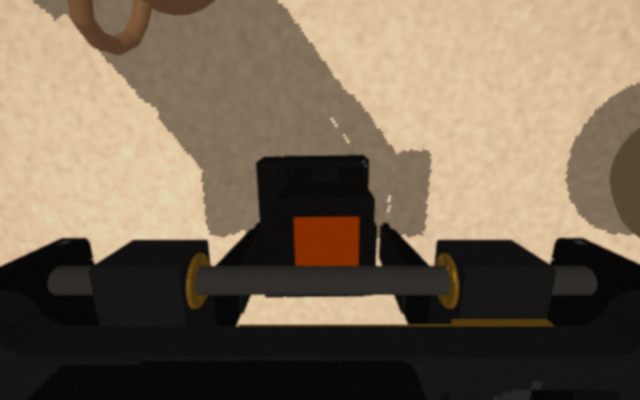

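Emit:
drive_tool([
  {"dx": 0, "dy": 0, "dz": 0, "yaw": 0},
  {"dx": 0, "dy": 0, "dz": 0, "yaw": 0},
  {"dx": 0, "dy": 0, "dz": 0, "yaw": 0},
  {"dx": 0, "dy": 0, "dz": 0, "yaw": 0},
  {"dx": 0, "dy": 0, "dz": 0, "yaw": 0},
])

```text
t: 4.5
eef_pos: [477.8, -313.2, 68.8]
tcp_rot: [3.141, 0.0, 1.789]
ft_force: [1.6, 0.0, 2.2]
opening: 0.51
```

Emit:
drive_tool([
  {"dx": 0, "dy": 0, "dz": 0, "yaw": 0},
  {"dx": 0, "dy": 0, "dz": 0, "yaw": 0},
])

```text
t: 4.67
eef_pos: [477.8, -313.2, 68.8]
tcp_rot: [3.141, 0.0, 1.789]
ft_force: [0.9, -0.2, 2.6]
opening: 0.509
```

Emit:
drive_tool([
  {"dx": 0, "dy": 0, "dz": 10, "yaw": 0},
  {"dx": 0, "dy": 0, "dz": 15, "yaw": 0},
  {"dx": 0, "dy": 0, "dz": 20, "yaw": 0},
  {"dx": 0, "dy": 0, "dz": 35, "yaw": 0},
  {"dx": 0, "dy": 0, "dz": 35, "yaw": 0},
])

```text
t: 5.08
eef_pos: [476.7, -312.5, 184.5]
tcp_rot: [-3.14, -0.003, 1.789]
ft_force: [0.9, -0.5, -2.7]
opening: 0.509
```

```bash
python3 - <<'E'
from h import *
# sprayer fit from initial top/scene picks (fresh pictures not needed)
o=np.array
obs={"grip":{"top":(277.9,162),"scene":(364.3,163.7)},"rail_top":{"top":(295.1,171),"scene":(351.1,184.1)},"seat":{"top":(302.6,179.5),"scene":(343.5,202.4)},"origin":{"top":(277.1,171.3),"scene":(366.1,204.1)}}
loc={"grip":(-20,0,181),"rail_top":(-69,0,124),"seat":(-92.5,0,66),"origin":(0,0,0)}
from scipy.optimize import least_squares
def f(p,cams):
    c,s=np.cos(p[2]),np.sin(p[2]); r=[]
    for k,v in obs.items():
        l=loc[k]; P=(p[0]+c*l[0]-s*l[1],p[1]+s*l[0]+c*l[1],4+l[2])
        for n in cams: r+=list(proj(n,P)[0]-v[n])
    return np.array(r)
for cams in (["top"],["scene"],["top","scene"]):
    s=least_squares(f,(600,110,1.28),args=(cams,)); p=s.x; c_,s_=np.cos(p[2]),np.sin(p[2])
    print(cams,np.round(p[:2],1),np.degrees(p[2]),"seat",np.round([p[0]-92.5*c_,p[1]-92.5*s_],1),np.round(s.fun,1))
E
```

```text
['top'] [606.3 117.5] 68.95429492767852 seat [573.1  31.2] [-0.8  0.2 -0.   1.5  1.  -0.8 -0.2 -0.9]
['scene'] [599.5 114. ] 67.95592807178241 seat [564.7  28.3] [ 1.3  0.6 -0.5  1.2 -0.5 -0.5 -0.4 -1.4]
['top', 'scene'] [602.9 115.7] 68.52464545170065 seat [569.   29.7] [-0.2  1.5  2.7  0.8  0.5  2.9  1.   1.4  1.5  0.6  1.  -0.2  0.4  0.2
  0.9 -1.3]
```

Emit:
drive_tool([
  {"dx": 5, "dy": 20, "dz": 13, "yaw": -3.5},
  {"dx": 9, "dy": 34, "dz": 13, "yaw": -4},
  {"dx": 10, "dy": 37, "dz": 13, "yaw": -4},
  {"dx": 10, "dy": 37, "dz": 13, "yaw": -4},
  {"dx": 10, "dy": 37, "dz": 13, "yaw": -4},
])

```text
t: 5.5
eef_pos: [521.0, -146.4, 249.6]
tcp_rot: [-3.141, -0.0, 1.444]
ft_force: [-0.7, 0.5, -2.8]
opening: 0.505
```

Emit:
drive_tool([
  {"dx": 10, "dy": 37, "dz": 0, "yaw": -4},
  {"dx": 10, "dy": 37, "dz": 0, "yaw": -4},
  {"dx": 9.4, "dy": 35, "dz": 0, "yaw": -3},
  {"dx": 8, "dy": 30, "dz": 0, "yaw": 0},
  {"dx": 0, "dy": 0, "dz": 0, "yaw": 0},
])

```text
t: 5.92
eef_pos: [559.1, -4.6, 248.9]
tcp_rot: [-3.141, -0.001, 1.26]
ft_force: [-0.1, -0.7, -2.6]
opening: 0.504
```

Emit:
drive_tool([
  {"dx": 0, "dy": 0, "dz": 0, "yaw": 0},
  {"dx": 0, "dy": 0, "dz": 0, "yaw": 0},
])

```text
t: 6.08
eef_pos: [558.5, -9.2, 248.7]
tcp_rot: [-3.141, 0.0, 1.257]
ft_force: [-0.1, 0.2, -2.3]
opening: 0.508
```

```bash
python3 - <<'E'
from h import *
im=env.read_camera("wrist"); cal("wrist"); cv2.imwrite("pics/w4.png",im[:,:,::-1])
im=env.read_camera("scene"); cv2.imwrite("pics/s4.png",im[:,:,::-1])
st=env.state(); print(st["t"],st["eef_pos"],np.degrees(st["tcp_rot"]),st["ft_force"])
for q in ("battery","rail_top","seat","grip","sprayer"):
    r=env.place_of(q,"wrist"); print(q,[(np.round(x["pixel"],1),round(x["conf"],2)) for x in r[:2]])
c=cal("wrist");R=cv2.Rodrigues(c["rvec"])[0]; print(-R.T@c["tvec"])
np.savez("w4.npz",**c)
E
```

```text
6.1833 [558.60825376 -10.02327396 248.71775391] [-1.79978813e+02  1.75095005e-02  7.19437312e+01] [-0.0315533   0.63858879 -2.77190756]
battery [(array([323.8, 207.2]), 0.77)]
rail_top [(array([322.9, 121.3]), 0.92)]
seat [(array([322.6, 143.4]), 0.71)]
grip [(array([320.3,  49.5]), 0.6)]
sprayer []
[580.47812304  57.70567416 419.23043291]
```

View pics/w4.png

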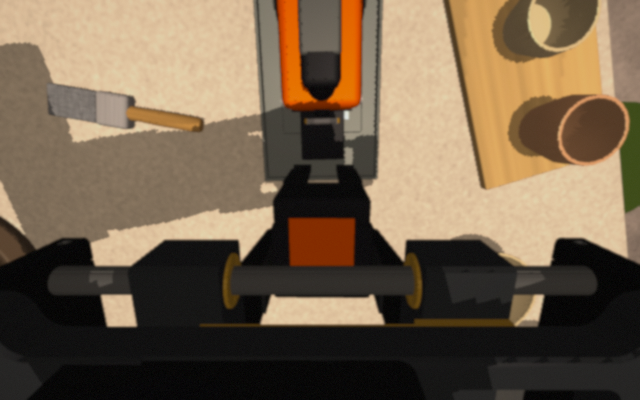

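View pics/s4.png

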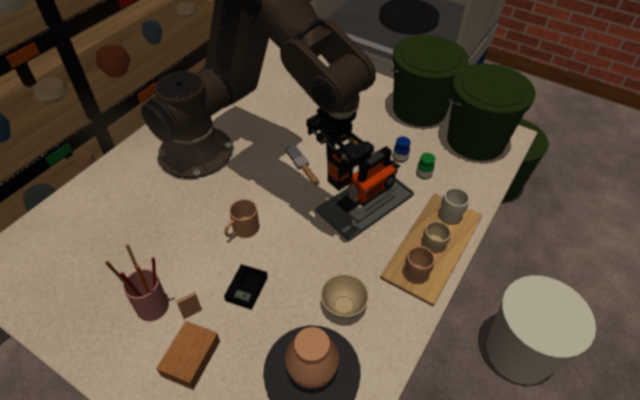

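```bash
python3 - <<'E'
from h import *
im=cv2.imread("pics/w4.png"); a=np.clip(cv2.resize(im[0:120,250:390],None,fx=5,fy=5,interpolation=cv2.INTER_CUBIC).astype(float)*1.6,0,255);cv2.imwrite("pics/zw4a.png",a.astype(np.uint8))
a=np.clip(cv2.resize(im[100:220,250:390],None,fx=5,fy=5,interpolation=cv2.INTER_CUBIC).astype(float)*3,0,255);cv2.imwrite("pics/zw4b.png",a.astype(np.uint8))
E
```

View pics/zw4a.png

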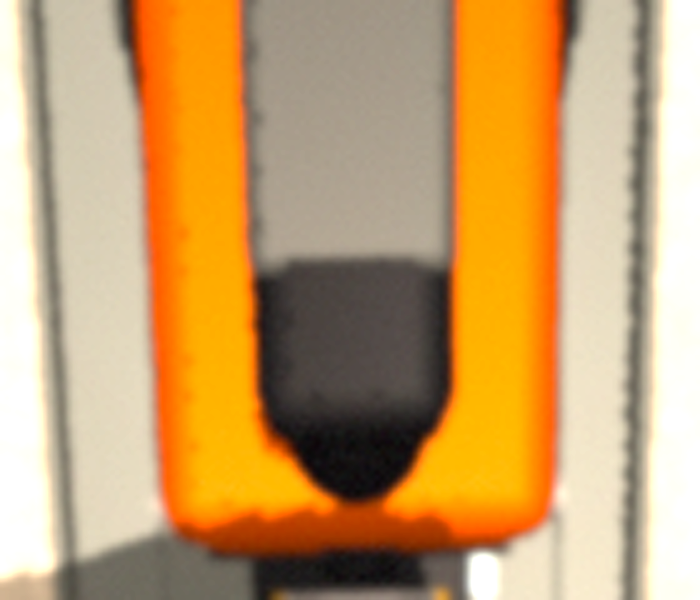

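View pics/zw4b.png

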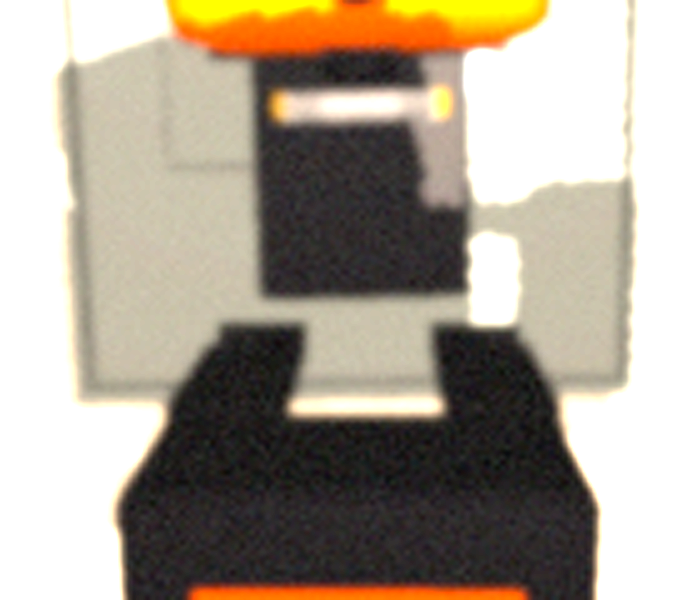

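```bash
python3 - <<'E'
from h import *
K["wrist"]=dict(np.load("w4.npz"))
A=lambda p:(250+p[0]/5-.4,p[1]/5-.4)
B=lambda p:(250+p[0]/5-.4,100+p[1]/5-.4)
def an(f,p,q,z):
    a=atz("wrist",f(p),z);b=atz("wrist",f(q),z);d=b-a;return np.round(a[:2],1),np.round(b[:2],1),round(np.degrees(np.arctan2(d[1],d[0])),2)
print("trayL",an(A,(68,560),(30,0),18),"trayR",an(A,(625,560),(650,0),18))
print("housL",an(A,(162,460),(137,60),115),"housR",an(A,(555,460),(570,60),115))
print("handL",an(A,(262,380),(250,90),194),"handR",an(A,(450,380),(453,90),194))
a=np.radians(72.0); ux=np.array([np.cos(a),np.sin(a)]); uy=np.array([-np.sin(a),np.cos(a)])
tcp=np.array([559.1,-9.1]); print("cmd tcp 558.9?")
def rel(P): d=P[:2]-tcp; return np.round([d@ux,d@uy],1)
for nm,p,z in (("railtop c",(362,105),128),("rail L",(270,105),128),("rail R",(453,105),128),("rail far",(362,90),128),("ledge c rear",(363,293),70),("ledge L",(258,230),70),("ledge R",(468,230),70)):
    P=atz("wrist",B(p),z); print(nm,np.round(P,1),rel(P))
zb=248.7-64.3
for nm,p,z in (("fork L out",(220,325),zb),("fork R out",(520,325),zb),("slotL",(300,325),zb),("slotR",(437,325),zb),("slot floor L",(290,415),zb),("slot floor R",(445,415),zb),("topfrontL",(120,500),zb+100),("topfrontR",(597,500),zb+100),("oL",(190,587),zb+100),("oR",(525,587),zb+100)):
    for dz in (0,36):
        P=atz("wrist",B(p),z+dz*(z==zb)); print(nm,dz,np.round(P,1),rel(P))
for nm,p,z in (("handle rear",(355,500),185),("handL",(258,330),194),("handR",(452,330),194),("hous rear",(355,550),110)):
    P=atz("wrist",A(p),z); print(nm,np.round(P,1),rel(P))
E
```

```text
trayL (array([511.5,  87.5]), array([547.4, 206.5]), np.float64(73.21)) trayR (array([644.3,  44.2]), array([683.2, 162.1]), np.float64(71.74))
housL (array([551.3,  91.7]), array([570. , 155.9]), np.float64(73.83)) housR (array([621.3,  68.9]), array([642.5, 132.2]), np.float64(71.47))
handL (array([575.5,  88.4]), array([585.6, 122.5]), np.float64(73.52)) handR (array([599.9,  80.4]), array([610.8, 114.2]), np.float64(72.12))
cmd tcp 558.9?
railtop c [578.8  55.2 128. ] [67.2  1.1]
rail L [562.8  60.4 128. ] [67.2 17.9]
rail R [594.7  50.  128. ] [ 67.2 -15.6]
rail far [579.7  57.7 128. ] [69.9  1.1]
ledge c rear [565.9  15.3  70. ] [25.3  1.1]
ledge L [547.9  36.   70. ] [39.5 24.6]
ledge R [592.7  21.4  70. ] [ 39.4 -22.5]
fork L out 0 [548.3  31.3 184.4] [35.1 22.7]
fork L out 36 [553.3  35.4 220.4] [40.5 19.3]
fork R out 0 [592.   17.1 184.4] [ 35.1 -23.2]
fork R out 36 [590.2  23.3 220.4] [ 40.5 -19.6]
slotL 0 [560.   27.5 184.4] [35.1 10.5]
slotL 36 [563.1  32.2 220.4] [40.5  8.9]
slotR 0 [579.9  21.  184.4] [ 35.1 -10.5]
slotR 36 [580.   26.7 220.4] [40.5 -8.9]
slot floor L 0 [554.   14.7 184.4] [21.  12.2]
slot floor L 36 [558.1  21.3 220.4] [28.6 10.4]
slot floor R 0 [576.9   7.2 184.4] [ 21.  -11.9]
slot floor R 36 [577.5  15.  220.4] [ 28.6 -10. ]
topfrontL 0 [548.1  30.3 284.4] [34.1 22.6]
topfrontL 36 [548.1  30.3 284.4] [34.1 22.6]
topfrontR 0 [589.2  17.  284.4] [ 34.1 -20.6]
topfrontR 36 [589.2  17.  284.4] [ 34.1 -20.6]
oL 0 [551.4  20.6 284.4] [25.8 16.5]
oL 36 [551.4  20.6 284.4] [25.8 16.5]
oR 0 [580.6  11.1 284.4] [ 25.8 -14.2]
oR 36 [580.6  11.1 284.4] [ 25.8 -14.2]
handle rear [582.8  70.  185. ] [82.6  1.9]
handL [577.   94.6 194. ] [104.1  15. ]
handR [602.1  86.4 194. ] [104.1 -11.4]
hous rear [580.7  65.2 110. ] [77.3  2.5]
```

Emit:
drive_tool([
  {"dx": 4.1, "dy": 13.1, "dz": 0, "yaw": 0.5},
  {"dx": 4, "dy": 14, "dz": 0, "yaw": 0},
  {"dx": 4, "dy": 13, "dz": 0, "yaw": 0},
  {"dx": 0, "dy": 0, "dz": -20, "yaw": 0},
  {"dx": 0, "dy": 0, "dz": -20, "yaw": 0},
])

```text
t: 6.85
eef_pos: [571.9, 32.4, 208.9]
tcp_rot: [3.139, -0.001, 1.267]
ft_force: [-0.4, 0.3, -2.7]
opening: 0.508
```

Emit:
drive_tool([
  {"dx": 0, "dy": 0, "dz": 0, "yaw": 0},
  {"dx": 0, "dy": 0, "dz": 0, "yaw": 0},
  {"dx": 0, "dy": 0, "dz": 0, "yaw": 0},
])

```text
t: 7.1
eef_pos: [571.6, 31.3, 209.6]
tcp_rot: [3.141, -0.0, 1.266]
ft_force: [-0.3, -0.4, -1.9]
opening: 0.505
```

```bash
python3 - <<'E'
from h import *
im=env.read_camera("wrist"); cal("wrist"); cv2.imwrite("pics/w5.png",im[:,:,::-1])
im2=env.read_camera("scene"); cv2.imwrite("pics/s5.png",im2[:,:,::-1]); np.savez("w5.npz",**cal("wrist"))
st=env.state(); print(st["t"],st["eef_pos"],np.degrees(st["tcp_rot"]),st["ft_force"])
a=np.clip(cv2.resize(im[60:240,230:410,::-1],None,fx=3,fy=3,interpolation=cv2.INTER_CUBIC).astype(float)*2.2,0,255)
b=np.clip(cv2.resize(im2[110:230,320:420,::-1],None,fx=4,fy=4,interpolation=cv2.INTER_CUBIC).astype(float)*2.2,0,255)
cv2.imwrite("pics/z5.png",np.hstack([a.astype(np.uint8)[:480,:400*1],b.astype(np.uint8)]))
E
```

```text
7.2 [571.62724677  31.0623432  209.85584234] [ 1.79896091e+02 -2.73029985e-02  7.24996509e+01] [-0.71658612  0.17683643 -2.24369678]
```

View pics/w5.png

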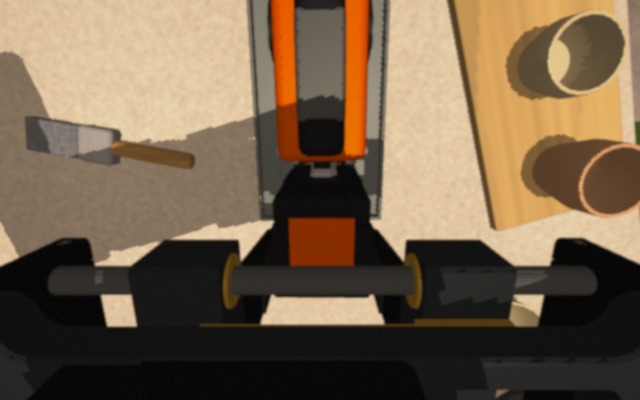

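View pics/z5.png

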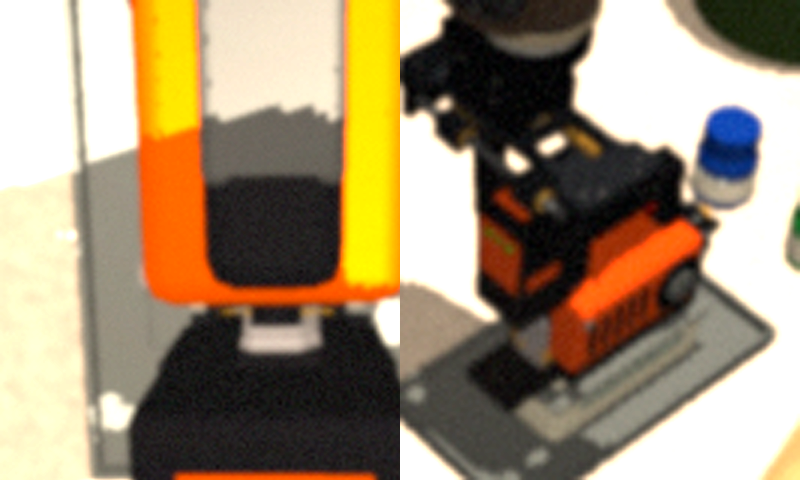

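```bash
python3 - <<'E'
from h import *
im=cv2.imread("pics/w5.png")
a=np.clip(cv2.resize(im[145:195,280:365],None,fx=9,fy=9,interpolation=cv2.INTER_CUBIC).astype(float)*3.5,0,255)
cv2.imwrite("pics/z5b.png",a.astype(np.uint8))
E
```

```text
(no output)
```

View pics/z5b.png

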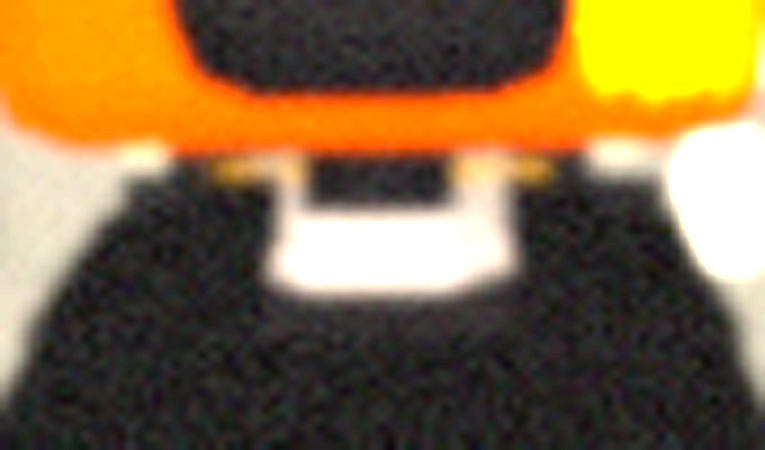

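```bash
python3 - <<'E'
from h import *
K["wrist"]=dict(np.load("w5.npz"))
a=np.radians(72.5); ux=np.array([np.cos(a),np.sin(a)]); uy=np.array([-np.sin(a),np.cos(a)])
tcp=np.array([571.1,31.0])
def rel(P): d=P[:2]-tcp; return np.round([d@ux,d@uy],1)
B=lambda p:(280+p[0]/9-.45,145+p[1]/9-.45)
for nm,p,z in (("flange rear",(390,295),128),("flange rear",(390,295),124),("flange front/stem",(380,208),128),("catchL",(215,170),128),("catchR",(555,170),128),("stemL",(308,190),128),("stemR",(452,190),128),("slotL",(275,270),145),("slotR",(515,270),145),("forkL",(128,178),145),("forkR",(655,180),145),("slot floor",(390,337),145)):
    P=atz("wrist",B(p),z); print(nm,z,np.round(P,1),rel(P))
E
```

```text
flange rear 128 [578.7  52.7 128. ] [23.  -0.7]
flange rear 124 [578.5  52.  124. ] [22.3 -0.7]
flange front/stem 128 [580.2  60.7 128. ] [31.1  0.2]
catchL 128 [566.9  68.6 128. ] [34.6 15.3]
catchR 128 [596.5  59.3 128. ] [ 34.6 -15.8]
stemL 128 [574.5  64.3 128. ] [32.8  6.8]
stemR 128 [587.   60.3 128. ] [32.8 -6.4]
slotL 145 [570.9  60.9 145. ] [28.5  9.2]
slotR 145 [590.5  54.7 145. ] [ 28.4 -11.4]
forkL 145 [561.4  72.2 145. ] [36.4 21.7]
forkR 145 [604.2  58.5 145. ] [ 36.2 -23.2]
slot floor 145 [578.5  52.3 145. ] [22.6 -0.7]
```

Emit:
drive_tool([
  {"dx": -0.9, "dy": -0.3, "dz": -8, "yaw": 0},
  {"dx": 0, "dy": 0, "dz": -6, "yaw": 0},
  {"dx": 0, "dy": 0, "dz": -4, "yaw": 0},
  {"dx": 0, "dy": 0, "dz": -3, "yaw": 0},
  {"dx": 0, "dy": 0, "dz": 0, "yaw": 0},
])

```text
t: 7.62
eef_pos: [569.9, 30.7, 186.8]
tcp_rot: [-3.14, 0.0, 1.265]
ft_force: [-0.7, 0.1, -2.9]
opening: 0.509
```

Emit:
drive_tool([
  {"dx": 0, "dy": 0, "dz": -3, "yaw": 0},
  {"dx": 0, "dy": 0, "dz": -3, "yaw": 0},
  {"dx": 0, "dy": 0, "dz": 0, "yaw": 0},
])

```text
t: 7.87
eef_pos: [570.0, 30.7, 181.1]
tcp_rot: [-3.141, 0.0, 1.265]
ft_force: [0.5, -0.3, -1.0]
opening: 0.509
```

Emit:
drive_tool([
  {"dx": 0, "dy": 0, "dz": -4, "yaw": 0},
  {"dx": 0, "dy": 0, "dz": -4, "yaw": 0},
  {"dx": 0, "dy": 0, "dz": -4, "yaw": 0},
  {"dx": 0, "dy": 0, "dz": -4, "yaw": 0},
  {"dx": 0, "dy": 0, "dz": 0, "yaw": 0},
])

```text
t: 8.28
eef_pos: [569.8, 30.7, 164.7]
tcp_rot: [-3.14, 0.0, 1.265]
ft_force: [-0.6, 0.1, -2.4]
opening: 0.504
```

```bash
python3 - <<'E'
from h import *
im=env.read_camera("wrist"); cv2.imwrite("pics/w6.png",im[:,:,::-1])
im2=env.read_camera("scene")
st=env.state(); print(st["t"],st["eef_pos"],np.degrees(st["tcp_rot"]),st["ft_force"],st["moment"])
a=np.clip(cv2.resize(im[130:230,260:380,::-1],None,fx=4,fy=4,interpolation=cv2.INTER_CUBIC).astype(float)*3,0,255)
b=np.clip(cv2.resize(im2[130:230,330:410,::-1],None,fx=4,fy=4,interpolation=cv2.INTER_CUBIC).astype(float)*2.5,0,255)
cv2.imwrite("pics/z6.png",np.hstack([a.astype(np.uint8),b.astype(np.uint8)]))
E
```

```text
8.3833 [570.14088689  30.68089095 165.45415458] [-1.79984413e+02  7.54702213e-03  7.25029919e+01] [ 0.36986713  0.24838878 -2.426133  ] [-0.03729987 -0.10768195  0.01774857]
```

View pics/z6.png

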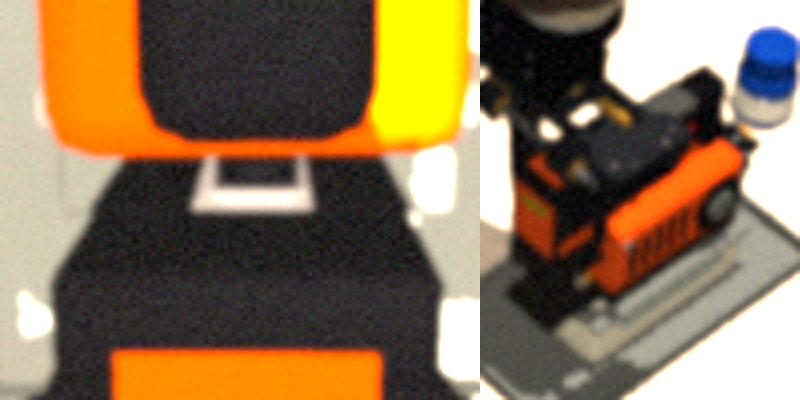

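Emit:
drive_tool([
  {"dx": 0, "dy": 0, "dz": -4, "yaw": 0},
  {"dx": 0, "dy": 0, "dz": -4, "yaw": 0},
  {"dx": 0, "dy": 0, "dz": -3, "yaw": 0},
  {"dx": 0, "dy": 0, "dz": -3, "yaw": 0},
])

```text
t: 8.72
eef_pos: [570.1, 30.7, 151.2]
tcp_rot: [-3.141, 0.0, 1.265]
ft_force: [0.0, 0.3, -1.6]
opening: 0.505
```

Emit:
drive_tool([
  {"dx": 0, "dy": 0, "dz": -2, "yaw": 0},
  {"dx": 0, "dy": 0, "dz": -2, "yaw": 0},
])

```text
t: 8.88
eef_pos: [570.9, 30.4, 148.7]
tcp_rot: [3.139, -0.0, 1.266]
ft_force: [-3.0, -1.9, 15.5]
opening: 0.501
```

Emit:
drive_tool([
  {"dx": 0, "dy": 0, "dz": -2, "yaw": 0},
  {"dx": 0, "dy": 0, "dz": -2, "yaw": 0},
])

```text
t: 9.05
eef_pos: [571.0, 30.5, 144.9]
tcp_rot: [3.139, -0.0, 1.265]
ft_force: [-1.1, -1.7, 5.6]
opening: 0.501
```

Emit:
drive_tool([
  {"dx": 0, "dy": 0, "dz": -2, "yaw": 0},
  {"dx": 0, "dy": 0, "dz": -2, "yaw": 0},
])

```text
t: 9.22
eef_pos: [570.8, 30.6, 140.3]
tcp_rot: [3.14, -0.0, 1.265]
ft_force: [0.3, -0.3, -2.1]
opening: 0.503
```

Emit:
drive_tool([
  {"dx": 0, "dy": 0, "dz": -2, "yaw": 0},
  {"dx": 0, "dy": 0, "dz": -1.5, "yaw": 0},
])

```text
t: 9.38
eef_pos: [570.1, 30.7, 135.6]
tcp_rot: [-3.141, 0.0, 1.265]
ft_force: [-0.2, 0.1, -2.6]
opening: 0.502
```

Emit:
drive_tool([
  {"dx": 0, "dy": 0, "dz": -1, "yaw": 0},
  {"dx": 0, "dy": 0, "dz": -1, "yaw": 0},
])

```text
t: 9.55
eef_pos: [570.0, 30.8, 133.8]
tcp_rot: [-3.141, 0.0, 1.265]
ft_force: [-0.0, 1.2, 2.2]
opening: 0.504
```

Emit:
drive_tool([
  {"dx": 0, "dy": 0, "dz": -1, "yaw": 0},
  {"dx": 0, "dy": 0, "dz": 0, "yaw": 0},
])

```text
t: 9.72
eef_pos: [570.2, 30.8, 133.6]
tcp_rot: [3.141, -0.0, 1.266]
ft_force: [-1.0, -0.2, 4.1]
opening: 0.501
```

Emit:
drive_tool([
  {"dx": 0, "dy": 0, "dz": -1, "yaw": 0},
  {"dx": 0, "dy": 0, "dz": 0, "yaw": 0},
])

```text
t: 9.88
eef_pos: [570.3, 30.8, 133.5]
tcp_rot: [3.141, -0.0, 1.266]
ft_force: [-3.7, 1.5, 12.4]
opening: 0.504
```

Emit:
drive_tool([
  {"dx": 0, "dy": 0, "dz": -1.5, "yaw": 0},
  {"dx": 0, "dy": 0, "dz": 0, "yaw": 0},
  {"dx": 0, "dy": 0, "dz": 0, "yaw": 0},
])

```text
t: 10.13
eef_pos: [570.5, 30.8, 133.3]
tcp_rot: [3.139, -0.0, 1.266]
ft_force: [-8.1, 0.8, 27.3]
opening: 0.505
```

```bash
python3 - <<'E'
from h import *
im=env.read_camera("wrist"); cv2.imwrite("pics/w7.png",im[:,:,::-1])
im2=env.read_camera("scene")
st=env.state(); print(st["t"],st["eef_pos"],np.degrees(st["tcp_rot"]),st["ft_force"],st["moment"])
a=np.clip(cv2.resize(im[100:280,240:400,::-1],None,fx=2.5,fy=2.5,interpolation=cv2.INTER_CUBIC).astype(float)*2.5,0,255)
b=np.clip(cv2.resize(im2[140:230,330:410,::-1],None,fx=5,fy=5,interpolation=cv2.INTER_CUBIC).astype(float)*2.5,0,255)
cv2.imwrite("pics/z7.png",np.hstack([a.astype(np.uint8),b.astype(np.uint8)]))
E
```

```text
10.2333 [570.45890802  30.78916131 133.2937192 ] [ 1.79873860e+02 -2.76390949e-02  7.25221706e+01] [-7.43423242  0.9399082  26.70409361] [0.03225059 1.76508745 0.04863931]
```

View pics/z7.png

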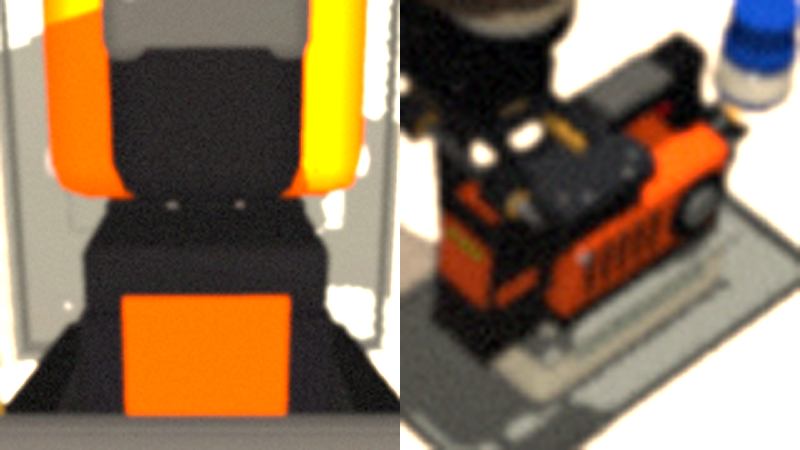

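Emit:
drive_tool([
  {"dx": 0, "dy": 0, "dz": 1.5, "yaw": 0},
  {"dx": 0, "dy": 0, "dz": 1, "yaw": 0},
  {"dx": 0, "dy": 0, "dz": 0, "yaw": 0},
])

```text
t: 10.48
eef_pos: [570.3, 30.8, 133.5]
tcp_rot: [3.141, -0.0, 1.265]
ft_force: [-2.6, 1.5, 7.0]
opening: 0.505
```

Emit:
drive_tool([
  {"dx": 0, "dy": 0, "dz": 0, "yaw": 0},
  {"dx": 0, "dy": 0, "dz": 0, "yaw": 0},
  {"dx": 0, "dy": 0, "dz": 0, "yaw": 0},
  {"dx": 0, "dy": 0, "dz": 0, "yaw": 0},
  {"dx": 0, "dy": 0, "dz": 0, "yaw": 0},
], grip=1)

```text
t: 10.9
eef_pos: [570.2, 30.7, 133.0]
tcp_rot: [-3.141, 0.0, 1.265]
ft_force: [0.4, 0.1, 0.1]
opening: 0.794
```

Emit:
drive_tool([
  {"dx": 0, "dy": 0, "dz": 0, "yaw": 0},
  {"dx": 0, "dy": 0, "dz": 0, "yaw": 0},
  {"dx": 0, "dy": 0, "dz": 0, "yaw": 0},
  {"dx": 0, "dy": 0, "dz": 0, "yaw": 0},
])

```text
t: 11.23
eef_pos: [570.2, 30.7, 133.1]
tcp_rot: [3.142, 0.0, 1.265]
ft_force: [0.1, 0.5, -0.2]
opening: 0.991
```

Emit:
drive_tool([
  {"dx": 0, "dy": 0, "dz": 15, "yaw": 0},
  {"dx": 0, "dy": 0, "dz": 30, "yaw": 0},
  {"dx": 0, "dy": 0, "dz": 30, "yaw": 0},
  {"dx": 0, "dy": 0, "dz": 30, "yaw": 0},
  {"dx": 0, "dy": 0, "dz": 25, "yaw": 0},
])

```text
t: 11.65
eef_pos: [570.2, 30.7, 265.3]
tcp_rot: [3.14, -0.0, 1.265]
ft_force: [-0.1, 0.4, -1.0]
opening: 0.999
```

Emit:
drive_tool([
  {"dx": 5, "dy": 16, "dz": 0, "yaw": 0},
  {"dx": 5, "dy": 16, "dz": 0, "yaw": 0},
  {"dx": 0, "dy": 0, "dz": 0, "yaw": 0},
  {"dx": 0, "dy": 0, "dz": 0, "yaw": 0},
])

```text
t: 11.98
eef_pos: [580.0, 63.0, 263.0]
tcp_rot: [-3.141, 0.0, 1.267]
ft_force: [0.1, 0.7, -1.2]
opening: 1.0
```

```bash
python3 - <<'E'
from h import *
im=env.read_camera("wrist"); c=cal("wrist"); cv2.imwrite("pics/w8.png",im[:,:,::-1]); np.savez("w8.npz",**c)
st=env.state(); print(st["t"],st["eef_pos"],np.degrees(st["tcp_rot"]),st["ft_force"])
for q,z in (("grip",185),("seat",70),("battery",70),("rail_top",128)):
    r=env.place_of(q,"wrist"); print(q,[(np.round(x["pixel"],1),round(x["conf"],2),np.round(atz("wrist",x["pixel"],z),1)) for x in r[:2]])
E
```

```text
12.0333 [579.89402324  62.56049057 262.8583835 ] [-1.79972228e+02  2.32829516e-02  7.25429212e+01] [ 0.38537157  0.48759324 -0.06572193]
grip [(array([320.3, 156.5]), 0.93, array([590.1, 101.7, 185. ]))]
seat []
battery [(array([320.1, 201.8]), 0.6, array([568. ,  35.9,  70. ]))]
rail_top []
```

View pics/w8.png

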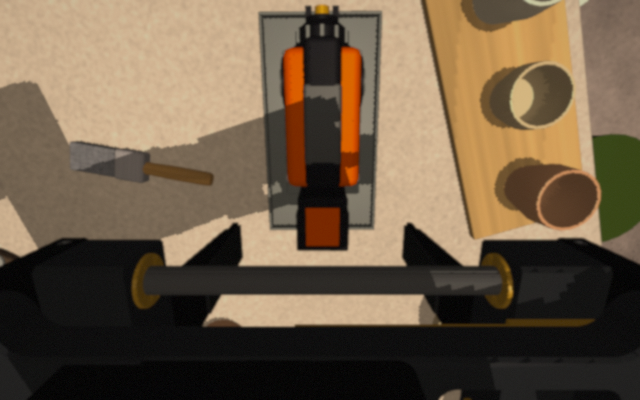

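```bash
python3 - <<'E'
from h import *
K["wrist"]=dict(np.load("w8.npz"))
im=cv2.imread("pics/w8.png")
a=np.clip(cv2.resize(im[0:250,250:395],None,fx=4,fy=4,interpolation=cv2.INTER_CUBIC)[400:].astype(float)*3,0,255)
cv2.imwrite("pics/z8.png",a.astype(np.uint8))
E
```

```text
(no output)
```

View pics/z8.png

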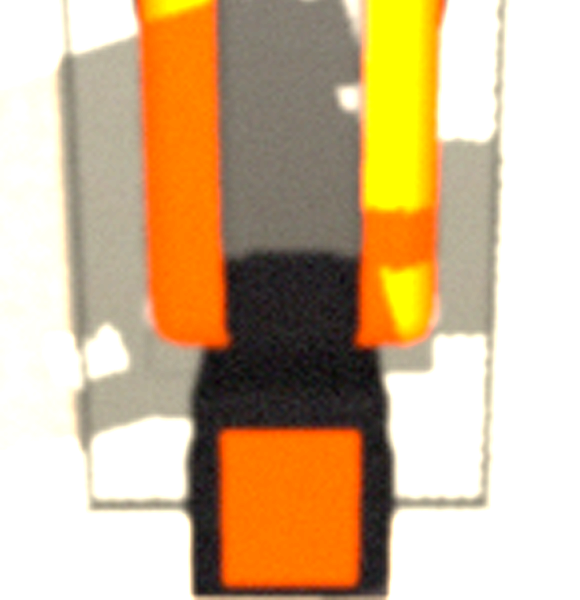

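```bash
python3 - <<'E'
from h import *
K["wrist"]=dict(np.load("w8.npz"))
a=np.radians(72.5); ux=np.array([np.cos(a),np.sin(a)]); uy=np.array([-np.sin(a),np.cos(a)])
tcp=np.array([580.2,62.7])
def rel(P): d=P[:2]-tcp; return np.round([d@ux,d@uy],1)
B=lambda p:(250+p[0]/4-.4,100+p[1]/4-.4)
for nm,p,z in (("hL",(222,230),194),("hR",(362,230),194),("hL2",(218,100),194),("hR2",(365,100),194),("ofL",(220,432),170),("ofR",(360,432),170),("orL",(222,585),170),("orR",(358,585),170),("grip net",((320.3-249.6)*4,(156.5-99.6)*4),185)):
    P=atz("wrist",B(p),z); print(nm,np.round(P,1),rel(P))
print("from seat",rel(np.array([592.4,101.4])))
E
```

```text
hL [579.1 105.9 194. ] [40.8 14. ]
hR [605.   97.7 194. ] [ 40.8 -13.1]
hL2 [586.1 129.4 194. ] [65.4 14.4]
hR2 [612.6 121.  194. ] [ 65.4 -13.3]
ofL [562.3  60.9 170. ] [-7.1 16.5]
ofR [592.1  51.6 170. ] [ -7.  -14.7]
orL [551.3  26.  170. ] [-43.7  16.6]
orR [581.1  16.6 170. ] [-43.7 -14.7]
grip net [590.1 101.7 185. ] [40.2  2.3]
from seat [40.6  0. ]
```

Emit:
drive_tool([
  {"dx": 5.7, "dy": 18.8, "dz": 0, "yaw": 0.1},
  {"dx": 6, "dy": 20, "dz": 0, "yaw": 0},
  {"dx": 0, "dy": 0, "dz": -15, "yaw": 0},
  {"dx": 0, "dy": 0, "dz": -15, "yaw": 0},
  {"dx": 0, "dy": 0, "dz": -15, "yaw": 0},
])

```text
t: 12.65
eef_pos: [591.9, 101.4, 217.6]
tcp_rot: [3.141, -0.0, 1.267]
ft_force: [-0.6, 0.2, -1.2]
opening: 0.999
```

Emit:
drive_tool([
  {"dx": 0, "dy": 0, "dz": -15, "yaw": 0},
  {"dx": 0, "dy": 0, "dz": -15, "yaw": 0},
  {"dx": 0, "dy": 0, "dz": -12, "yaw": 0},
  {"dx": 0, "dy": 0, "dz": -10, "yaw": 0},
  {"dx": 0, "dy": 0, "dz": 0, "yaw": 0},
])

```text
t: 13.07
eef_pos: [591.1, 101.1, 164.2]
tcp_rot: [-3.139, 0.001, 1.267]
ft_force: [0.4, 0.0, -0.3]
opening: 0.997
```

Emit:
drive_tool([
  {"dx": 0, "dy": 0, "dz": 0, "yaw": 0},
  {"dx": 0, "dy": 0, "dz": 0, "yaw": 0},
])

```text
t: 13.23
eef_pos: [592.2, 101.4, 166.9]
tcp_rot: [3.141, -0.0, 1.267]
ft_force: [-0.1, -0.0, 0.6]
opening: 1.0
```

```bash
python3 - <<'E'
from h import *
im=env.read_camera("wrist"); cv2.imwrite("pics/w9.png",im[:,:,::-1])
im2=env.read_camera("scene")
b=np.clip(cv2.resize(im2[100:240,310:430,::-1],None,fx=4,fy=4,interpolation=cv2.INTER_CUBIC).astype(float)*2.2,0,255)
cv2.imwrite("pics/z9.png",b.astype(np.uint8))
st=env.state(); print(st["t"],st["eef_pos"],st["ft_force"],st["opening"])
E
```

```text
13.3333 [592.2125615  101.48170513 167.01365095] [-0.23566601  0.12807702 -0.10308382] 0.9980267378120001
```

View pics/w9.png

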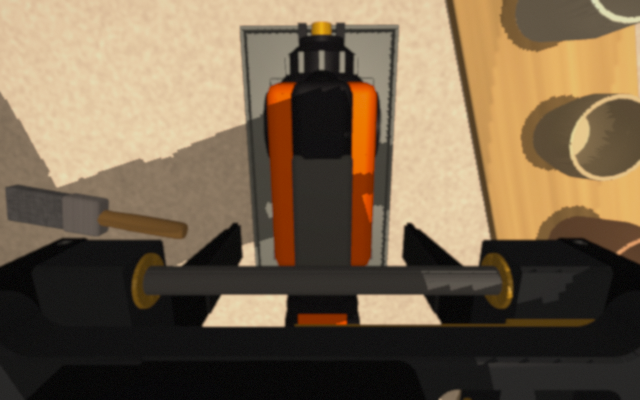

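View pics/z9.png

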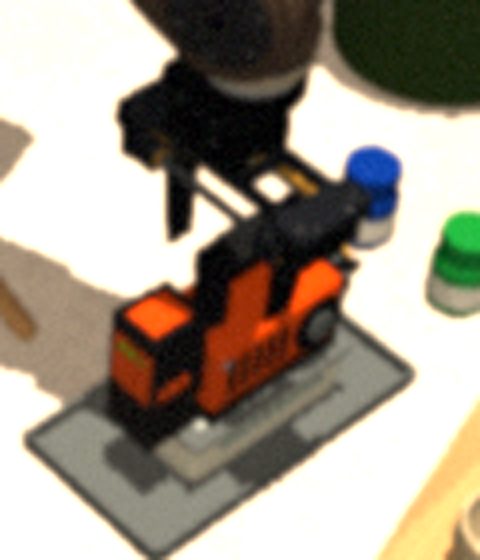

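Emit:
drive_tool([
  {"dx": 0, "dy": 0, "dz": 0, "yaw": 0},
  {"dx": 0, "dy": 0, "dz": 0, "yaw": 0},
  {"dx": 0, "dy": 0, "dz": 0, "yaw": 0},
  {"dx": 0, "dy": 0, "dz": 0, "yaw": 0},
  {"dx": 0, "dy": 0, "dz": 0, "yaw": 0},
], grip=0)

```text
t: 13.75
eef_pos: [591.9, 101.5, 166.3]
tcp_rot: [3.141, -0.0, 1.267]
ft_force: [-0.2, -0.4, -0.1]
opening: 0.704
```

Emit:
drive_tool([
  {"dx": 0, "dy": 0, "dz": 0, "yaw": 0},
  {"dx": 0, "dy": 0, "dz": 0, "yaw": 0},
  {"dx": 0, "dy": 0, "dz": 0, "yaw": 0},
  {"dx": 0, "dy": 0, "dz": 0, "yaw": 0},
  {"dx": 0, "dy": 0, "dz": 0, "yaw": 0},
])

```text
t: 14.17
eef_pos: [591.9, 101.5, 166.1]
tcp_rot: [3.142, 0.0, 1.267]
ft_force: [0.1, 0.6, -0.3]
opening: 0.356
```

Emit:
drive_tool([
  {"dx": 0, "dy": 0, "dz": 0, "yaw": 0},
  {"dx": 0, "dy": 0, "dz": 0, "yaw": 0},
  {"dx": 0, "dy": 0, "dz": 0, "yaw": 0},
  {"dx": 0, "dy": 0, "dz": 0, "yaw": 0},
  {"dx": 0, "dy": 0, "dz": 0, "yaw": 0},
])

```text
t: 14.58
eef_pos: [591.9, 101.5, 166.1]
tcp_rot: [3.141, 0.0, 1.267]
ft_force: [1.2, 0.1, -0.4]
opening: 0.293
```

Emit:
drive_tool([
  {"dx": 0, "dy": 0, "dz": 1, "yaw": 0},
  {"dx": 0, "dy": 0, "dz": 2, "yaw": 0},
  {"dx": 0, "dy": 0, "dz": 3, "yaw": 0},
  {"dx": 0, "dy": 0, "dz": 4, "yaw": 0},
  {"dx": 0, "dy": 0, "dz": 4, "yaw": 0},
])

```text
t: 15.0
eef_pos: [591.7, 101.5, 180.3]
tcp_rot: [-3.141, 0.0, 1.267]
ft_force: [-0.3, 0.5, -9.0]
opening: 0.294
```

Emit:
drive_tool([
  {"dx": 0, "dy": 0, "dz": 3, "yaw": 0},
  {"dx": 0, "dy": 0, "dz": 1, "yaw": 0},
  {"dx": 0, "dy": 0, "dz": 0, "yaw": 0},
])

```text
t: 15.25
eef_pos: [592.0, 101.5, 184.6]
tcp_rot: [3.141, -0.0, 1.267]
ft_force: [1.4, 0.6, -10.1]
opening: 0.29
```

```bash
python3 - <<'E'
from h import *
im=env.read_camera("wrist"); cv2.imwrite("pics/w10.png",im[:,:,::-1])
im2=env.read_camera("scene")
b=np.clip(cv2.resize(im2[100:240,310:430,::-1],None,fx=4,fy=4,interpolation=cv2.INTER_CUBIC).astype(float)*2.2,0,255)
cv2.imwrite("pics/z10.png",b.astype(np.uint8))
st=env.state(); print(st["t"],st["eef_pos"],st["ft_force"],st["moment"],st["opening"])
E
```

```text
15.35 [591.76691079 101.4751991  184.10245072] [-0.07868705  0.84739494 -8.71228645] [-0.00379116 -0.0957998  -0.03577346] 0.2968242976074156
```

View pics/z10.png

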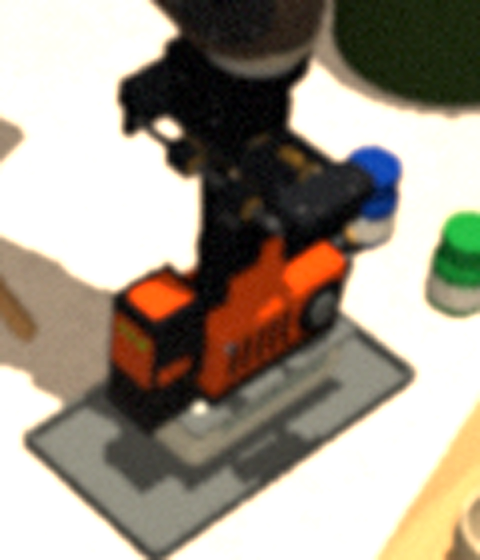

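View pics/w10.png

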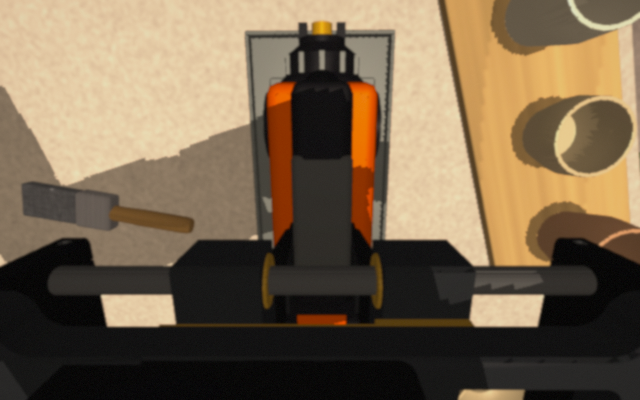

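Emit:
drive_tool([
  {"dx": 0, "dy": 0, "dz": 4, "yaw": 0},
  {"dx": 0, "dy": 0, "dz": 8, "yaw": 0},
  {"dx": 0, "dy": 0, "dz": 11, "yaw": 0},
  {"dx": 0, "dy": 0, "dz": 12, "yaw": 0},
  {"dx": 0, "dy": 0, "dz": 12, "yaw": 0},
])

```text
t: 15.77
eef_pos: [592.0, 101.5, 232.7]
tcp_rot: [3.141, -0.0, 1.267]
ft_force: [-0.2, 0.2, -7.3]
opening: 0.29
```

Emit:
drive_tool([
  {"dx": 0, "dy": 0, "dz": 12, "yaw": 0},
  {"dx": 0, "dy": 0, "dz": 12, "yaw": 0},
  {"dx": 0, "dy": 0, "dz": 12, "yaw": 0},
  {"dx": 0, "dy": 0, "dz": 10, "yaw": 0},
  {"dx": 0, "dy": 0, "dz": 6, "yaw": 0},
])

```text
t: 16.18
eef_pos: [592.2, 101.5, 285.3]
tcp_rot: [3.139, -0.001, 1.267]
ft_force: [-0.2, -0.5, -8.8]
opening: 0.292
```

Emit:
drive_tool([
  {"dx": 0, "dy": 0, "dz": 4, "yaw": 0},
  {"dx": 0, "dy": 0, "dz": 1, "yaw": 0},
  {"dx": 0, "dy": 0, "dz": 0, "yaw": 0},
  {"dx": 0, "dy": 0, "dz": 0, "yaw": 0},
  {"dx": 0, "dy": 0, "dz": 0, "yaw": 0},
])

```text
t: 16.6
eef_pos: [591.7, 101.5, 287.5]
tcp_rot: [-3.141, 0.0, 1.267]
ft_force: [0.6, -0.4, -8.6]
opening: 0.291
```

```bash
python3 - <<'E'
from h import *
im=env.read_camera("wrist"); cv2.imwrite("pics/w11.png",im[:,:,::-1])
im2=env.read_camera("scene"); cv2.imwrite("pics/s11.png",im2[:,:,::-1])
b=np.clip(cv2.resize(im2[70:240,300:430,::-1],None,fx=3.5,fy=3.5,interpolation=cv2.INTER_CUBIC).astype(float)*2.2,0,255)
cv2.imwrite("pics/z11.png",b.astype(np.uint8))
st=env.state(); print(st["t"],st["eef_pos"],st["tcp_rot"],st["ft_force"],st["moment"],st["opening"],st["qvel"])
E
```

```text
16.7 [591.786502   101.48192901 287.67935809] [-3.14089746e+00  3.02085725e-04  1.26712620e+00] [ 0.2088931   0.00977083 -9.10917017] [ 0.02893197 -0.10660085  0.0117831 ] 0.298295375022573 [ 0.00094282 -0.0013604  -0.00278639 -0.00119547 -0.00101023  0.00104472]
```

View pics/s11.png

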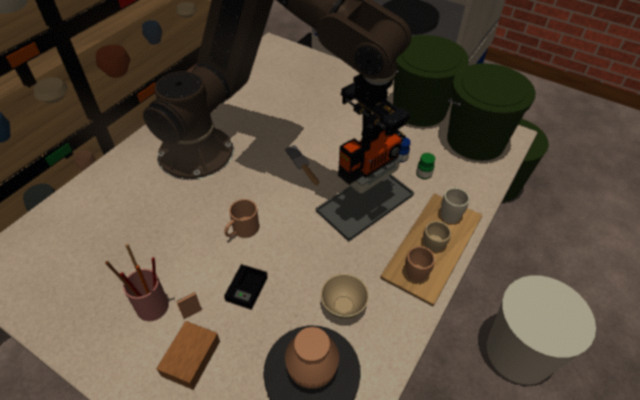

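View pics/z11.png

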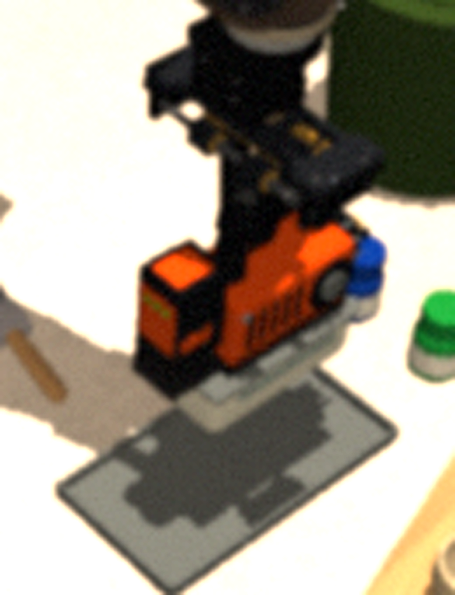

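View pics/w11.png

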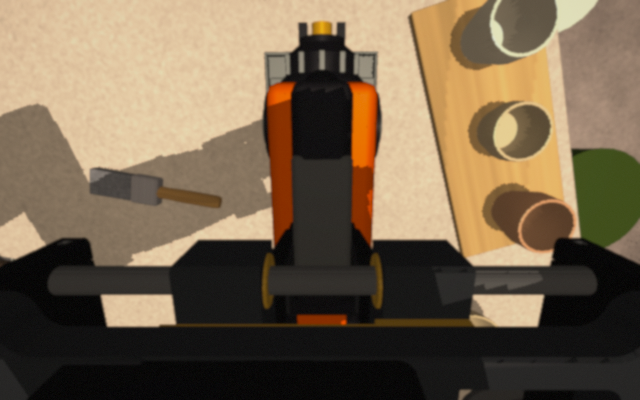

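The sprayer hangs level over the tray. The nozzle sits at pixel (322,28) in the wrist view, unchanged since the grasp. The battery is seated, TCP z is up about 121 mm, and the other items are in place. I'm handing in.

```bash
python3 - <<'E'
from h import *
print(env.job_done()); s=env.state(); print(s["t"],s["eef_pos"],s["ft_force"],s["opening"])
E
```

```text
the job is handed in; nothing more can be done
None
the job is handed in; nothing more can be done
```

The battery is seated on the sprayer's rail, and the sprayer is held by its top handle about 12 cm above the drip tray. I handed the job in at about 16.7 s; no verdict was reported.

- **Battery:** I lifted it out of the charger, lined it up with the rail using the wrist camera, and slid it down. The catches gave at about 15 N, a little over the 5 to 12 N stated. It then stopped hard at TCP z of about 133.4 mm, where 134.3 mm was expected, and did not move under a 27 N push. I then let go of it. I did not tug-test the catches, because that could have tipped the sprayer. They carried the battery through the whole lift.
- **Lift:** I took the handle at the balance point and raised it 122 mm (about 121 mm measured).
- **Last checks:**
  - Vertical force was about −9 N, against about 8.2 N for the sprayer and battery together. The grip was steady at 28 mm and the joints were still.
  - The wrist view showed the sprayer in the same position as just after the grasp, so it had not tilted.
  - The scene view showed it over the tray with the battery on. The mug, bowl, green jar, brush and tile were in place. The blue jar was partly hidden behind the sprayer, but what showed had not moved.

One disagreement along the way: the first network estimate of the sprayer's heading was 68.5°. Edges in the images gave 72.6°, so I used that, and the battery went on without side force.

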